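# Break down the pole stack into its trays

### The job

Take the stack of magnet parts apart from the top down, one piece at a time, and set each piece straight into its own tray, lying flat on the tray's floor and upright as it was in the stack: the ceramic insulator in the round tray, the short brass-shimmed spacer in the smallest rectangular tray, the long spacer in the middle-sized one and the iron pole tip in the largest. Set the pieces down without dropping or toppling any, and leave the black knob and the brass bush where they are.

Things in the scene. Friction and masses are not known exactly. Their poses are not given: they have to be found in the camera images.
- insulator: White ribbed ceramic insulator standing upright on top of the stack: 44 mm tall; foot 28 mm across and 5 mm high, ribs 26 mm across up to 38 mm, then a steel cap 16 mm across. Origin at the centre of its underside, z up its axis. About 0.06 kg.
- short_spacer: Short spacer block, aluminium with a brass shim let flush into its upper and lower faces (a 4.5 mm aluminium border shows round the brass), second from the top of the stack (under the insulator): 40 mm along its x, 32 mm along its y, 24 mm high. Origin at the centre of its underside. About 0.11 kg.
- long_spacer: Long spacer block, aluminium with a brass shim let flush into its upper and lower faces (a 4.5 mm aluminium border shows round the brass), under the short spacer: 74 mm along its x, 40 mm along its y, 24 mm high. Origin at the centre of its underside. About 0.24 kg. In the stack each piece may be turned and shifted a little against the one below.
- pole_tip: Dark iron pole tip, the bottom of the stack, standing on the table: a base flange 92 mm along its x by 62 mm along its y and 8 mm high, and centred on it a raised block 60 mm (x) by 46 mm (y) from 8 to 30 mm height, by which it is gripped across its 46 mm. Origin at the centre of its underside. About 0.82 kg.
- round_tray: Fixed low tray with a bright steel rim and a flat black floor, round, for the insulator: 46 mm across inside, 52 mm outside. Floor 3 mm above the table, rim 7 mm above the table and 3 mm thick; origin at the centre of its underside, on the table; the insulator stands on the floor within the rim.
- short_tray: Fixed low tray with a bright steel rim and a flat black floor, the smallest of the three rectangular ones, for the short spacer: inside 56 mm along its x by 48 mm along its y. Floor 3 mm above the table, rim 7 mm above the table and 3 mm thick; origin at the centre of its underside, on the table; the gripper's fingertips should stay above the rim, so grip pieces at least 6 mm above their underside.
- long_tray: Fixed low tray with a bright steel rim and a flat black floor, the middle-sized of the three rectangular ones, for the long spacer: inside 90 mm along its x by 56 mm along its y. Floor 3 mm above the table, rim 7 mm above the table and 3 mm thick; origin at the centre of its underside, on the table; the piece must be turned with the tray.
- pole_tray: Fixed low tray with a bright steel rim and a flat black floor, the largest of the three rectangular ones, for the pole tip: inside 108 mm along its x by 78 mm along its y. Floor 3 mm above the table, rim 7 mm above the table and 3 mm thick; origin at the centre of its underside, on the table; the piece must be turned with the tray.
- knob: Black bakelite knob, loose on the table, 36 mm across and 26 mm high, origin at the centre of its underside. Not to be moved.
- bush: Short brass tube (bush), loose, standing on the table, 34 mm across, 20 mm bore, 20 mm high, origin at the centre of its underside. Not to be moved.

How it is judged:
On the way, in this order (a step that is already met when the one before it is completed fails the run):
1. the ceramic insulator stands in the round tray, let go (horizontal distance between insulator and round_tray below 0.013 m and z of insulator in the frame of round_tray between 0.001 and 0.005 m and angle between insulator's own z axis and vertical below 0.07 rad and contact force between the fingers and insulator below 0.1 N), for 0.2 s.
2. the short spacer lies in the smallest rectangular tray, let go (horizontal distance between short_spacer and short_tray below 0.013 m and z of short_spacer in the frame of short_tray between 0.001 and 0.005 m and angle between short_spacer's own z axis and vertical below 0.07 rad and contact force between the fingers and short_spacer below 0.1 N), for 0.2 s.
3. the long spacer lies in the middle-sized rectangular tray, let go (horizontal distance between long_spacer and long_tray below 0.013 m and z of long_spacer in the frame of long_tray between 0.001 and 0.005 m and angle between long_spacer's own z axis and vertical below 0.07 rad and contact force between the fingers and long_spacer below 0.1 N), for 0.2 s.
4. the pole tip lies in the largest tray, let go (horizontal distance between pole_tip and pole_tray below 0.013 m and z of pole_tip in the frame of pole_tray between 0.001 and 0.005 m and angle between pole_tip's own z axis and vertical below 0.07 rad and contact force between the fingers and pole_tip below 0.1 N), for 0.2 s.
At the end, for the whole second after the job is handed in: Each of the four pieces is in its own tray: its origin within 13 mm horizontally of the tray's origin and 1 to 5 mm above it (flat on the 3 mm floor), upright within 0.07 rad, let go and at rest (under 0.02 m/s); the knob and the bush are within 20 mm of where they began (all of step 1 and all of step 2 and all of step 3 and all of step 4 and linear speed of each of insulator, short_spacer, long_spacer, pole_tip below 0.02 m/s and distance of each of knob, bush from where it was at the start of the episode below 0.02 m); the robot touches nothing.
It fails at once if a piece of the stack is dropped or toppled: while not touched by the fingers it moves faster than 0.7 m/s (a free fall of about 25 mm) ((contact force between the fingers and insulator below 0.1 N and linear speed of insulator above 0.7 m/s) or (contact force between the fingers and short_spacer below 0.1 N and linear speed of short_spacer above 0.7 m/s) or (contact force between the fingers and long_spacer below 0.1 N and linear speed of long_spacer above 0.7 m/s) or (contact force between the fingers and pole_tip below 0.1 N and linear speed of pole_tip above 0.7 m/s)).
It fails at once if the knob or the bush is moved more than 20 mm (distance of any of knob, bush from where it was at the start of the episode above 0.02 m).
It also fails if it takes over 141 s, if anything falls off the work surface, if the arm or the gripper's body presses on something with over 40 N, if the wrist force passes 120 N, or if a joint passes its speed limit or range.

### The arm

A 7-joint arm with a two-finger parallel gripper is mounted at the origin on the work surface. World frame = base frame: x ahead of the robot, y to its left, z up, the work surface at z = 0. Lengths are in m, angles in rad, forces in N, time in s.
With the tool pointing down it reaches from about 0.425 to 0.875 m from the base axis. Payload 8.4 kg.
Tool frame: the origin (TCP) lies at the very end of the fingers, on their centre line; the grasp point (between the pads) lies ctrl.grip_point_offset behind it (ctrl.grip_point_offset is the distance from the TCP to the grasp point, in m); x points along the fingers, y is the direction in which the jaws open and shut, and the axes are right-handed (so a half turn about x gives the same grasp; the last joint's range is limited). The gripper opens to 85 mm and grips with 20 to 120 N. Pads are 22 mm wide; open, the fingers measure 114 mm over their backs; the gripper's body (76 mm by 85 mm) begins 54 mm behind the grasp point. The pads swing forward as they close: fully open they stand 13 mm farther back than shut.
Start: joints at [-1.231, 0.333, 0.04, 1.465, -0.013, 1.343, -0.059], TCP at [0.276, 0.588, 0.231] pointing down, gripper open.
Joint ranges: [-2.58, 2.58], [-0.38, 2.09], [-1.3, 1.39], [0.25, 2.4], [-1.5, 4.64], [0.08, 2.09], [-2.65, 2.65]. Speed limits (rad/s): [2.22, 2.22, 2.79, 2.79, 3.14, 3.14, 3.14].

### API

Orientations are given as a rotation vector (axis times angle).
In Python, from cell import ctrl gives the robot as it stands.
- The arm moves only by the tool drive_tool, never from a script. Its argument "commands" is a list of rows, each an object with "grip": the opening, from -1 (shut) to 1 (fully open), so that 0 is half open; "offset": the shift along the tool's x, y, z each as a share of 0.15 m, from -1 to 1, a list of three; "twist": the turn about the tool's x as a share of 60 degrees, from -1 to 1. In form: [{"grip": grip, "offset": [x, y, z], "twist": twist}, ...]. A call has 1 to 5 rows; each row is the pose to reach, as a shift and turn from the pose commanded when the call began, along the tool's axes at that moment; what a row does not reach only later rows make up. A row lasts 1/8 s, in which the tool goes at most 62.5 mm and 10.7 degrees, less where a joint would pass 70% of its speed; a pose out of reach is approached as far as the arm can. A call with a number of a shift or a turn outside -1 to 1 is refused whole. A call with a gripper value outside its range is refused whole. The fingers move at their own pace and stop on an object; "squeeze" is the grip in N (left out, the last holds). Time passes only in rows, so rows that repeat a pose let the fingers close. It gives the time, the measured TCP pose, the force and the opening at its end, in the units of the state.
- ctrl.sense(): the state, without advancing time (a new reading comes with each control period).
- ctrl.snapshot(name): name is "scene" or "top"; returns the picture (384x512x3 uint8, red, green, blue); there is no depth.
- ctrl.camera_params(name): a dict with "camera_matrix" (3x3 intrinsics, pixels), "world_to_cam" (4x4, takes a point from world to camera coordinates). Camera axes: x right, y up, looking along -z (the intrinsics and any distortion apply to the point x, -y, -z); pixel columns grow to the right and rows downward; lengths in m; the calibration is good to about 2 mm. A picture is of the moment at which its call begins. camera_params takes no time and is no camera call.
- ctrl.close_job(): hands the job in, once; it reports no verdict.
Trained networks look in the newest picture that a camera, given by its name, has taken for a name from the list of things; names that differ only in an ending like _2 or _b are one class to them, and where a whole thing is asked for, a point or a joint stands for the part that bears it (a point fixed in the world has none). Each returns a list of dicts, best first, with "p" (0 to 1); they miss things now and then, are a little off and sometimes report something else, mostly with a low value. They report only what shows in the picture. A call takes as long as a camera call.
- ctrl.recognise(camera, name): "at" ([column, row] in pixels, amid what is visible of it).
- ctrl.place_of(camera, name): "at" ([column, row] in pixels: a listed point, or the origin of a listed thing).
The state is a dict: "t": time; "qpos": joint angles; "qvel": joint speeds; "tau": joint torques, N m; "tcp_pos": TCP position; "tcp_rot": TCP orientation; "force": force on the tool from outside, world axes, zero at the start; "ft_torque": the same for the moment, N m; "gripper_width": opening from 0.0 (shut) to 1.0 (fully open).
Only numpy, scipy, OpenCV 4.12 (cv2) and the standard library are available. Lean on these libraries where they do the work, as an engineer would, in place of code of your own. Each camera call takes 0.05 s, during which the arm holds its last target.

## Working session

There is one attempt and no reset: what is moved stays moved. The work goes in short steps, Python scripts to look and compute and a tool call to move; the robot and the scene stay as the last step left them, time stands still between calls to the robot, and variables do not carry over. Pictures are saved under pics/ and viewed, and the job is handed in when it is done.

Besides the shell and the picture viewer there is one more tool, called after ">>>" as name(argument=value, ...), one argument or row to a line, values as JSON. drive_tool: Moves the arm, as the interface text tells. Shift numbers are shares of 0.15 m and turn numbers shares of 60 degrees, none past 1 either way. Its arguments: {"type":"object","properties":{"commands":{"type":"array"},"squeeze":{"type":"number"}},"required":["commands"]}

```bash
ls; mkdir -p pics
cat > h.py <<'E'
import numpy as np, cv2
from cell import ctrl
from scipy.spatial.transform import Rotation as R
def snap(cam,fn,up=1.5):
    im=ctrl.snapshot(cam)
    np.save('pics/%s.npy'%fn,im)
    o=cv2.cvtColor(im,cv2.COLOR_RGB2BGR)
    if up!=1:o=cv2.resize(o,None,fx=up,fy=up,interpolation=cv2.INTER_CUBIC)
    cv2.imwrite('pics/%s.png'%fn,o); return im
def proj(cam,P):
    c=ctrl.camera_params(cam);K=np.array(c['camera_matrix']);T=np.array(c['world_to_cam'])
    P=np.atleast_2d(P);p=P@T[:3,:3].T+T[:3,3]; p=p*[1,-1,-1]; q=p@K.T
    return q[:,:2]/q[:,2:]
def ray(cam,uv):
    c=ctrl.camera_params(cam);K=np.array(c['camera_matrix']);T=np.array(c['world_to_cam'])
    d=np.linalg.inv(K)@np.array([uv[0],uv[1],1.]); d=d*[1,-1,-1]
    Rm=T[:3,:3];o=-Rm.T@T[:3,3]; return o,Rm.T@d
def atz(cam,uv,z):
    o,d=ray(cam,uv); return o+d*(z-o[2])/d[2]
def tri(uv1,uv2,c1='scene',c2='top'):
    A=[];b=[]
    M=np.zeros((3,3));v=np.zeros(3)
    for c,u in((c1,uv1),(c2,uv2)):
        o,d=ray(c,u);d=d/np.linalg.norm(d);Q=np.eye(3)-np.outer(d,d);M+=Q;v+=Q@o
    return np.linalg.solve(M,v)
E
python3 - <<'E'
from h import *
np.set_printoptions(precision=4,suppress=True)
for c in('scene','top'):
    snap(c,c+'0'); print(c,ctrl.camera_params(c))
s=ctrl.sense();print(s)
print(R.from_rotvec(s['tcp_rot']).as_matrix(), ctrl.grip_point_offset)
E
```

```text
pics
scene {'camera_matrix': array([[379.8761,   0.    , 251.8802],
       [  0.    , 379.8761, 194.7552],
       [  0.    ,   0.    ,   1.    ]]), 'world_to_cam': array([[ 0.7379,  0.6749, -0.0029, -0.38  ],
       [-0.3495,  0.3858,  0.8538,  0.1076],
       [ 0.5773, -0.6291,  0.5206, -1.2598],
       [ 0.    ,  0.    ,  0.    ,  1.    ]])}
top {'camera_matrix': array([[365.1223,   0.    , 260.725 ],
       [  0.    , 365.1223, 185.6945],
       [  0.    ,   0.    ,   1.    ]]), 'world_to_cam': array([[ 0.0166, -0.9998, -0.0118,  0.0083],
       [ 0.9933,  0.0152,  0.1143, -0.5158],
       [-0.1141, -0.0136,  0.9934, -0.9632],
       [ 0.    ,  0.    ,  0.    ,  1.    ]])}
{'t': 0.1, 'qpos': array([-1.2312,  0.3338,  0.0399,  1.4662, -0.0134,  1.3433, -0.0585]), 'qvel': array([ 0.0014, -0.0013, -0.0023, -0.0018, -0.0001,  0.0018, -0.0009]), 'tau': array([  0.004 , -66.0018,   1.3701, -40.6473,   0.017 ,   0.009 ,
         0.    ]), 'tcp_pos': array([0.276 , 0.588 , 0.2305]), 'tcp_rot': array([ 0.343 ,  1.5434, -0.3453]), 'force': array([ 0.3653, -0.6068, -0.0496]), 'ft_torque': array([ 0.0239,  0.0318, -0.023 ]), 'gripper_width': 0.9997359212486426}
[[-0.0005  0.4249  0.9053]
 [-0.0014  0.9053 -0.4249]
 [-1.     -0.0015  0.0001]] 0.0187
```

View pics/scene0.png

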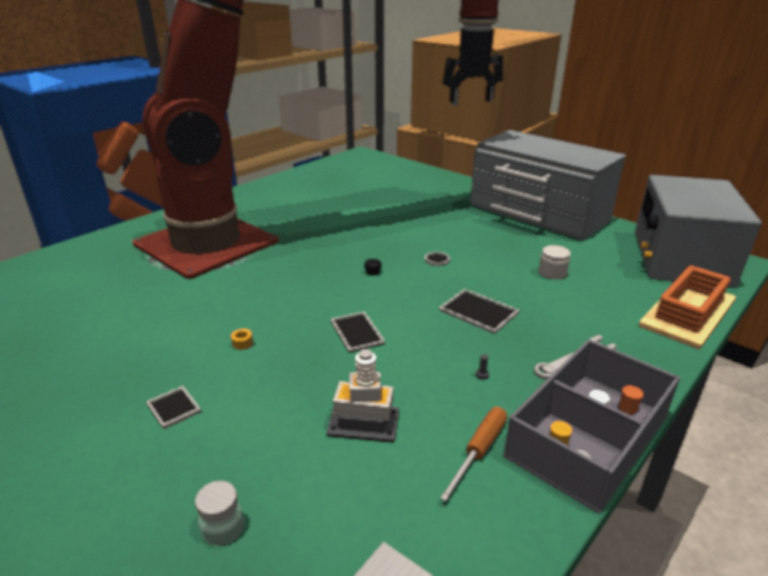

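View pics/top0.png

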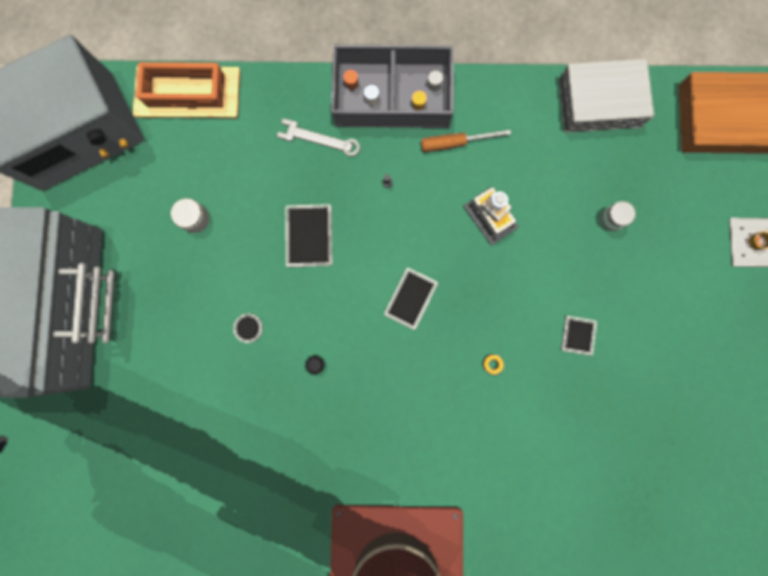

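Run:
```python
from h import *
for n in 'insulator short_spacer long_spacer pole_tip round_tray short_tray long_tray pole_tray knob bush'.split():
  for c in('scene','top'):
    print(n,c,'O',[(np.round(d['at'],1).tolist(),round(d['p'],2)) for d in ctrl.place_of(c,n)][:3],'V',[(np.round(d['at'],1).tolist(),round(d['p'],2)) for d in ctrl.recognise(c,n)][:2])
print(ctrl.sense()['t'])
```

```text
insulator scene O [([241.6, 256.1], 0.56)] V [([243.1, 247.3], 0.52)]
insulator top O [([331.2, 136.8], 0.55)] V [([333.2, 134.9], 0.43), ([384.1, 222.8], 0.18)]
short_spacer scene O [([244.1, 252.6], 0.67), ([242.2, 262.0], 0.65)] V [([240.0, 261.0], 0.86)]
short_spacer top O [([331.9, 139.2], 0.66), ([327.7, 245.6], 0.52)] V [([327.5, 139.2], 0.65), ([385.7, 224.9], 0.43)]
long_spacer scene O [([242.1, 272.9], 0.71)] V [([241.0, 271.4], 0.75)]
long_spacer top O [([328.8, 144.6], 0.67)] V [([328.4, 148.2], 0.84)]
pole_tip scene O [([240.1, 283.5], 0.59)] V [([244.8, 282.8], 0.76)]
pole_tip top O [([327.0, 146.4], 0.77), ([332.9, 136.0], 0.22)] V [([207.3, 154.3], 0.68), ([322.8, 152.0], 0.49)]
round_tray scene O [([292.4, 170.7], 0.57)] V [([288.8, 170.2], 0.62)]
round_tray top O [([167.1, 216.6], 0.84)] V [([163.6, 214.8], 0.59), ([387.3, 223.5], 0.29)]
short_tray scene O [([319.7, 211.3], 0.73), ([115.9, 273.2], 0.65), ([243.8, 260.7], 0.3)] V [([237.2, 224.8], 0.69), ([115.8, 271.6], 0.57)]
short_tray top O [([384.5, 224.1], 0.85), ([329.3, 138.2], 0.33)] V [([387.1, 222.6], 0.9)]
long_tray scene O [([237.1, 225.5], 0.92)] V [([237.9, 222.5], 0.9)]
long_tray top O [([273.8, 196.7], 0.73)] V [([272.5, 196.3], 0.57)]
pole_tray scene O [([319.1, 210.0], 0.72)] V [([320.2, 208.7], 0.95)]
pole_tray top O [([204.7, 156.0], 0.74)] V [([203.4, 154.6], 0.77)]
knob scene O [([290.0, 170.6], 0.68), ([247.5, 181.2], 0.48)] V [([246.4, 177.3], 0.45)]
knob top O [([212.8, 245.2], 0.61)] V []
bush scene O [([160.6, 226.2], 0.58)] V [([161.6, 225.3], 0.56)]
bush top O [([328.3, 244.0], 0.61), ([325.8, 144.3], 0.35)] V []
2.1
```

The scene view shows the stack at about (240,265) px and the four trays. Both views show the knob and the bush. I'll enlarge crops for sub-pixel fits.

Run:
```python
from h import *
def crop(c,x0,x1,y0,y1,s):
    im=np.load('pics/%s0.npy'%c)[y0:y1,x0:x1]
    return cv2.resize(cv2.cvtColor(im,cv2.COLOR_RGB2BGR),None,fx=s,fy=s,interpolation=cv2.INTER_NEAREST)
a=crop('scene',212,272,230,296,9); b=crop('top',303,353,116,166,9)
b=cv2.resize(b,(0,0),fx=0.55,fy=0.55) if 0 else b[:450]
h=max(a.shape[0],b.shape[0]); can=np.zeros((min(h,600),a.shape[1]+b.shape[1]+0,3),np.uint8)
can=np.zeros((h,a.shape[1]+b.shape[1],3),np.uint8); can[:a.shape[0],:a.shape[1]]=a; can[:b.shape[0],a.shape[1]:]=b
can=cv2.resize(can,(0,0),fx=800/can.shape[1],fy=800/can.shape[1],interpolation=cv2.INTER_AREA); print(can.shape)
cv2.imwrite('pics/crop1.png',can)
# trays
from itertools import product
tl=[('round',167,216),('short',386,223),('long',274,198),('pole',205,156)]
ts=np.hstack([cv2.resize(crop('top',x-24,x+24,y-24,y+24,4),(200,200),interpolation=cv2.INTER_NEAREST) for n,x,y in tl])
sl=[('round',291,172),('short',116,271),('long',238,221),('pole',319,207)]
ss=np.hstack([cv2.resize(crop('scene',x-28,x+28,y-28,y+28,4),(200,200),interpolation=cv2.INTER_NEAREST) for n,x,y in sl])
cv2.imwrite('pics/crop2.png',np.vstack([ts,ss]))
print(tri((291,171.5),(166.5,216)))
```

```text
(480, 800, 3)
[0.42937359 0.27450946 0.01035913]
```

View pics/crop1.png

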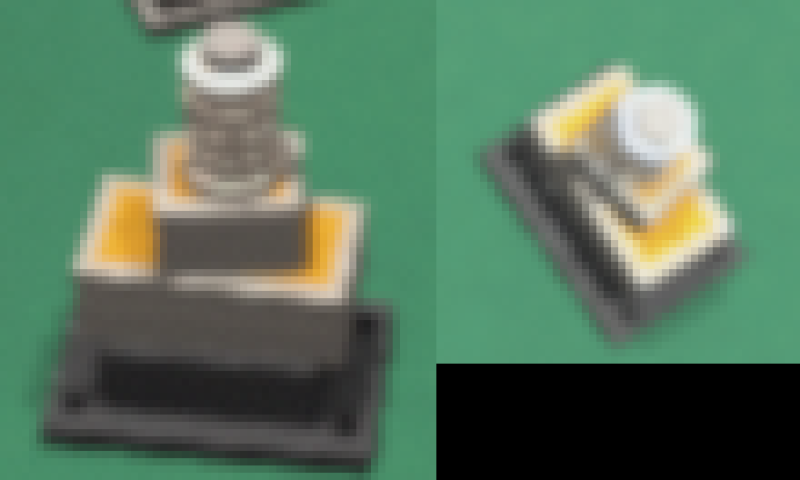

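View pics/crop2.png

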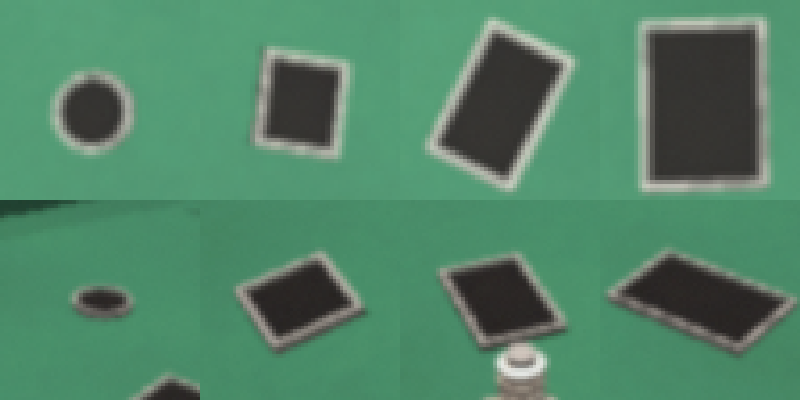

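```bash
cat > fit.py <<'E'
from h import *
from scipy.optimize import minimize
from scipy.spatial import ConvexHull
S=4
CAM={c:ctrl.camera_params(c) for c in('scene','top')}
def pj(c,P):
    K=CAM[c]['camera_matrix'];T=CAM[c]['world_to_cam'];p=P@T[:3,:3].T+T[:3,3];p=p*[1,-1,-1];q=p@K.T
    return q[:,:2]/q[:,2:]
def rect(a,b,z): return np.array([[a,b,z],[-a,b,z],[-a,-b,z],[a,-b,z]],float)
def circ(r,z,n=36):
    t=np.arange(n)*2*np.pi/n; return np.c_[r*np.cos(t),r*np.sin(t),np.full(n,z)]
def place(P,x,y,z,w):
    c,s=np.cos(w),np.sin(w);return P@np.array([[c,-s,0],[s,c,0],[0,0,1]]).T+[x,y,z]
def fill(L,uv,lab,box):
    # pixel centre convention: pixel i spans i-.5..i+.5
    p=((uv-[box[0]-.5,box[2]-.5])*S-.5)
    cv2.fillPoly(L,[np.round(p*16).astype(np.int32)],lab,shift=4)
def hull(uv): return uv[ConvexHull(uv).vertices]
def prism(L,c,bot,top,pose,labs,box,sides=True):
    b=pj(c,place(bot,*pose));t=pj(c,place(top,*pose));n=len(b)
    if sides and len(b)==4:
        cen=b.mean(0)
        vis=[]
        for i in range(n):
            j=(i+1)%n
            q=np.array([b[i],b[j],t[j],t[i]])
            # visible if signed area sign matches outward
            ar=np.sum(q[:,0]*np.roll(q[:,1],-1)-q[:,1]*np.roll(q[:,0],-1))
            vis.append((ar,i,q))
        tp=t; art=np.sum(tp[:,0]*np.roll(tp[:,1],-1)-tp[:,1]*np.roll(tp[:,0],-1))
        for ar,i,q in vis:
            if ar*art>0: fill(L,q,labs[1]+i,box)
    else: fill(L,hull(np.vstack([b,t])),labs[1],box)
    fill(L,t,labs[0],box)
def resid(L,im,box,nl):
    h,w=L.shape[0]//S,L.shape[1]//S
    A=np.stack([(L==k).reshape(h,S,w,S).mean((1,3)).ravel() for k in nl],1)
    A=A[:,A.sum(0)>2]
    A=A
    I=im[box[2]:box[3],box[0]:box[1]].reshape(-1,3).astype(float)
    col=np.linalg.lstsq(A.T@A+1e-3*np.eye(A.shape[1]),A.T@I,rcond=None)[0]
    return np.sqrt(((I-A@col)**2).mean()), (A@col).reshape(h,w,3)
E
cat > trays.py <<'E'
from fit import *
ims={c:cv2.GaussianBlur(np.load('pics/%s0.npy'%c),(0,0),.01) if 0 else np.load('pics/%s0.npy'%c) for c in('scene','top')}
def tray(c,kind,pose,box):
    L=np.zeros(((box[3]-box[2])*S,(box[1]-box[0])*S),np.uint8)
    if kind=='round': o=lambda z:circ(.026,z);i=lambda z:circ(.023,z)
    else:
        a,b=kind; o=lambda z:rect(a+.003,b+.003,z); i=lambda z:rect(a,b,z)
    prism(L,c,o(0),o(.007),pose,(1,2),box)
    op=np.zeros_like(L);fl=np.zeros_like(L)
    fill(op,pj(c,place(i(.007),*pose)),1,box);fill(fl,pj(c,place(i(.003),*pose)),1,box)
    L[op>0]=10; L[(op>0)&(fl>0)]=11
    return L
def cost(p,kind,boxes,cams=('scene','top'),ret=False):
    r=[]
    for c in cams:
        L=tray(c,kind,p,boxes[c]);e,m=resid(L,ims[c],boxes[c],range(12));r.append((e,m))
    return r if ret else sum(e for e,m in r)
T=[('round','round',(167,216),(291,172),0,18,16),('short',(.028,.024),(386,223),(116,271),0,20,22),
('long',(.045,.028),(274,198),(238,218),0,27,24),('pole',(.054,.039),(205,156),(319,207),0,28,30)]
for n,k,t,s,_,rt,rs in T:
    boxes={'top':(t[0]-rt,t[0]+rt,t[1]-rt,t[1]+rt),'scene':(s[0]-rs,s[0]+rs,s[1]-rs,s[1]+rs)}
    if n=='long': boxes['scene']=(212,262,200,232)
    x0=atz('top',t,.005)
    for cams in (('top',),('scene',),('top','scene')):
        best=None
        for w in ([0] if k=='round' else np.arange(0,np.pi,np.pi/8)):
            for _ in range(1):
                f=lambda q:cost((q[0]*.01,q[1]*.01,(q[2]*.01 if len(cams)==2 else 0),q[3]),k,boxes,cams)
                r=minimize(f,[x0[0]*100,x0[1]*100,0,w],method='Powell',options=dict(xtol=1e-3,ftol=1e-5,maxiter=8))
                if best is None or r.fun<best.fun:best=r
        best=minimize(f,best.x,method='Nelder-Mead',options=dict(initial_simplex=best.x+np.vstack([np.zeros(4),np.diag([.2,.2,.2,.1])]),maxiter=200))
        q=best.x
        print(n,cams,'xyz mm',np.round(q[:3]*10,1),'yaw deg',round(np.degrees(q[3])%180,1),'res',round(best.fun,2))
E
time python3 trays.py
```

```text
round ('top',) xyz mm [4.236e+02 2.814e+02 4.000e-01] yaw deg 168.0 res 11.65
round ('scene',) xyz mm [423.2 283.2   0. ] yaw deg 72.4 res 5.26
round ('top', 'scene') xyz mm [423.6 281.2   1. ] yaw deg 43.8 res 16.95
short ('top',) xyz mm [ 420.4 -328.8    0. ] yaw deg 171.0 res 13.09
short ('scene',) xyz mm [ 418.  -326.4    0.5] yaw deg 172.1 res 8.3
short ('top', 'scene') xyz mm [ 419.7 -327.1    1.4] yaw deg 171.1 res 21.99
long ('top',) xyz mm [483.6 -19.2   0. ] yaw deg 154.0 res 14.69
long ('scene',) xyz mm [ 4.821e+02 -1.780e+01  2.000e-01] yaw deg 154.6 res 8.84
long ('top', 'scene') xyz mm [483.6 -18.9   1.3] yaw deg 154.2 res 23.97
pole ('top',) xyz mm [599.3 175.9   0. ] yaw deg 1.8 res 14.02
pole ('scene',) xyz mm [597.8 176.2   0. ] yaw deg 2.4 res 6.61
pole ('top', 'scene') xyz mm [598.8 175.5   0.7] yaw deg 2.4 res 20.93
real	3m13.656s
user	3m9.680s
sys	0m3.198s
```

Trays agree between the two views within about 2 mm and stand on the table. Next, the stack.

```bash
cat > stack.py <<'E'
from fit import *
import sys
ims={c:np.load('pics/%s0.npy'%c) for c in('scene','top')}
def block(L,c,a,b,h,pose,l0,box):
    prism(L,c,rect(a,b,0),rect(a,b,h),pose,(l0,l0+1),box)
    fill(L,pj(c,place(rect(a-.0045,b-.0045,h),*pose)),l0+5,box)
def render(c,q,box,dz):
    L=np.zeros(((box[3]-box[2])*S,(box[1]-box[0])*S),np.uint8)
    P,Lo,Sh,I=q[0:3],q[3:6],q[6:9],q[9:11]
    po=lambda v,z:(v[0]*.01,v[1]*.01,z+dz,v[2] if len(v)>2 else 0)
    p=po(P,0)
    prism(L,c,rect(.046,.031,0),rect(.046,.031,.008),p,(1,2),box)
    prism(L,c,rect(.030,.023,.008),rect(.030,.023,.030),p,(6,7),box)
    block(L,c,.037,.020,.024,po(Lo,.030),11,box)
    block(L,c,.020,.016,.024,po(Sh,.054),17,box)
    i=po(I,.078)
    for r,z0,z1,l in ((.014,0,.005,24),(.013,.005,.038,26),(.008,.038,.044,28)):
        prism(L,c,circ(r,z0),circ(r,z1),i,(l,l+1),box)
    return L
boxes={'scene':(212,272,233,298),'top':(303,353,116,166)}
def cost(q,cams,dz=0,ret=False):
    r=[]
    for c in cams:
        L=render(c,q,boxes[c],dz);r.append(resid(L,ims[c],boxes[c],range(30)))
    return r if ret else sum(e for e,m in r)
if __name__=='__main__':
    x0=tri((240.1,283.5),(327,146.4));print(x0)
    for n,a,b in(('ins top',(244,236),(333.2,133.5)),('longV',(241,271.4),(328.4,148.2))): print(n,tri(a,b))
    best=None
    for w in np.radians([30,38,45,55]):
        q=np.array([x0[0]*100,x0[1]*100,w]*3+[x0[0]*100,x0[1]*100])
        r=minimize(cost,q,args=(('scene','top'),),method='Powell',options=dict(xtol=1e-3,ftol=1e-5,maxiter=6))
        print(np.degrees(w),r.fun,np.round(r.x,2))
        if best is None or r.fun<best.fun:best=r
    for cams in (('scene','top'),('scene',),('top',)):
        r=minimize(cost,best.x,args=(cams,),method='Powell',options=dict(xtol=1e-3,ftol=1e-6,maxiter=10))
        q=r.x.copy()
        print(cams,round(r.fun,2),'pole',np.round(q[:2]*10,1),np.degrees(q[2]).round(1),'long',np.round(q[3:5]*10,1),np.degrees(q[5]).round(1),'short',np.round(q[6:8]*10,1),np.degrees(q[8]).round(1),'ins',np.round(q[9:]*10,1))
        if len(cams)==2:
            np.save('stackq.npy',q)
            for dz in(-.004,-.002,.002,.004):
                rr=minimize(cost,q,args=(cams,dz),method='Powell',options=dict(xtol=1e-3,ftol=1e-5,maxiter=4));print('dz',dz,rr.fun)
            for c,(e,m) in zip(cams,cost(q,cams,ret=True)):
                b=boxes[c];I=ims[c][b[2]:b[3],b[0]:b[1]];o=np.hstack([I,np.clip(m,0,255).astype(np.uint8)])
                cv2.imwrite('pics/fit_%s.png'%c,cv2.resize(o[:,:,::-1],None,fx=6,fy=6,interpolation=cv2.INTER_NEAREST))
E
time timeout 570 python3 stack.py
```

```text
[ 0.63551138 -0.16912141 -0.00551196]
ins top [ 0.64153799 -0.16305665  0.11782052]
longV [ 0.62805331 -0.1650921   0.02021345]
29.999999999999996 21.818932213701018 [ 63.94 -16.67   0.62  64.08 -16.63   0.56  64.14 -16.55   0.8   64.37
 -16.41]
38.0 21.554088935707433 [ 63.93 -16.69   0.61  64.07 -16.65   0.56  64.21 -16.51   0.81  64.37
 -16.4 ]
45.0 21.571927786395296 [ 63.94 -16.69   0.6   64.03 -16.62   0.57  64.17 -16.56   0.81  64.36
 -16.41]
55.0 22.17478846934812 [ 63.91 -16.65   0.62  64.05 -16.74   0.57  64.27 -16.51   0.79  64.37
 -16.4 ]
('scene', 'top') 21.55 pole [ 639.3 -166.9] 35.0 long [ 640.7 -166.5] 32.2 short [ 642.1 -165.1] 46.2 ins [ 643.7 -164. ]
dz -0.004 29.092283977441525
dz -0.002 24.386292242424727
dz 0.002 24.389602769791814
dz 0.004 30.552258456082605
('scene',) 10.86 pole [ 639.8 -166.9] 35.0 long [ 640.  -166.5] 32.9 short [ 642.1 -165.1] 46.2 ins [ 643.7 -164. ]
('top',) 10.21 pole [ 638.8 -166.4] 34.9 long [ 640.7 -166.5] 32.2 short [ 642.1 -165.6] 45.9 ins [ 644.4 -164. ]
real	7m1.873s
user	6m41.507s
sys	0m14.124s
```

View pics/fit_scene.png

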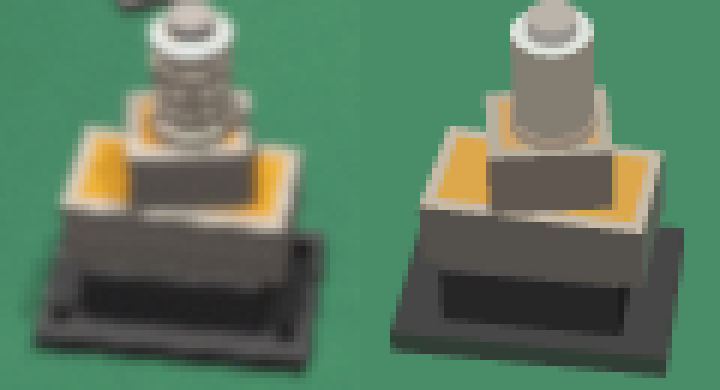

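View pics/fit_top.png

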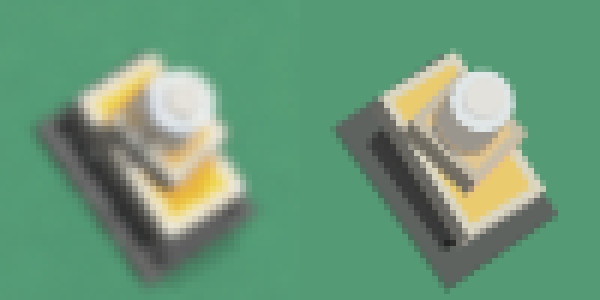

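```bash
cat > mv.py <<'E'
from h import *
import sys
def plan(x,y,z,phi):
    s=ctrl.sense();M=R.from_rotvec(s['tcp_rot']).as_matrix();d=M.T@(np.array([x,y,z])-s['tcp_pos'])
    cur=np.degrees(np.arctan2(M[1,1],M[0,1]));dp=((phi-cur+180)%360)-180
    print('t',round(s['t'],2),'tcp',np.round(s['tcp_pos'],4),'phi',round(cur,2),'tilt',np.round(M[2],4),'F',np.round(s['force'],1),'w',round(s['gripper_width'],3),'q',np.round(s['qpos'],2))
    print('   offset shares',np.round(d/.15,3),'twist',round(-dp/60,3),' mm',np.round(d*1000,1))
if __name__=='__main__': plan(*map(float,sys.argv[1:5]))
E
python3 - <<'E'
from h import *
s=ctrl.sense();p=s['tcp_pos'];M=R.from_rotvec(s['tcp_rot']).as_matrix()
im=np.load('pics/scene0.npy');print(proj('scene',p))
pts=proj('scene',[p+.0425*M[:,1],p-.0425*M[:,1],p-M[:,0]*.013+.0425*M[:,1],p-M[:,0]*.013-.0425*M[:,1]]);print(pts)
o=cv2.resize(im[20:90,270:370],None,fx=7,fy=7,interpolation=cv2.INTER_NEAREST)[:,:,::-1].copy()
for u,c in zip(pts,[(0,0,255)]*2+[(0,255,0)]*2): cv2.circle(o,tuple(np.int32((u-[269.5,19.5])*7)),3,c,-1)
cv2.imwrite('pics/tip.png',o)
E
python3 mv.py 0.6437 -0.164 0.2 -43.8
```

```text
[[313.83546565  72.18011945]]
[[324.15325897  71.04175983]
 [303.30492704  73.3419512 ]
 [324.50322217  67.31775922]
 [303.55601744  69.55248238]]
t 2.1 tcp [0.2762 0.5884 0.2313] phi 64.86 tilt [-1.  0. -0.] F [-0.4 -0.1  0.4] w 1.002 q [-1.23  0.33  0.04  1.47 -0.01  1.34 -0.06]
   offset shares [ 0.209 -3.5    4.349] twist 1.811  mm [  31.3 -524.9  652.4]
```

View pics/tip.png

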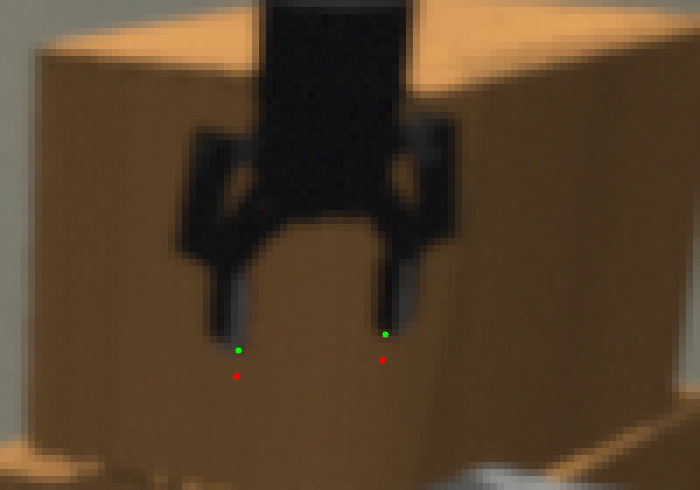

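TCP projection matches the expected geometry: the open tips stand 13 mm behind it. Moving over to the stack.

>>> drive_tool(
  commands=[
    {"grip": 1, "offset": [-0.2, -0.7, 0.87], "twist": 0},
    {"grip": 1, "offset": [-0.2, -0.7, 0.87], "twist": 0},
    {"grip": 1, "offset": [-0.2, -0.7, 0.87], "twist": 0},
    {"grip": 1, "offset": [-0.2, -0.7, 0.87], "twist": 0},
  ],
  squeeze=30,
)

```text
t: 2.6
tcp_pos: [0.3527, 0.4348, 0.2628]
tcp_rot: [0.35, 1.541, -0.348]
force: [-0.3, 0.8, -0.2]
gripper_width: 1.002
```

>>> drive_tool(
  commands=[
    {"grip": 1, "offset": [0, -0.7, 0.87], "twist": 0},
    {"grip": 1, "offset": [0, -0.7, 0.87], "twist": 0},
    {"grip": 1, "offset": [0, -0.7, 0.87], "twist": 0},
    {"grip": 1, "offset": [0, -0.7, 0.87], "twist": 0},
  ],
)

```text
t: 3.1
tcp_pos: [0.4247, 0.2849, 0.2616]
tcp_rot: [0.348, 1.542, -0.348]
force: [-0.2, 0.4, -0.8]
gripper_width: 0.999
```

>>> drive_tool(
  commands=[
    {"grip": 1, "offset": [0, -0.7, 0.87], "twist": 0},
    {"grip": 1, "offset": [0, -0.7, 0.87], "twist": 0},
    {"grip": 1, "offset": [0, -0.7, 0.87], "twist": 0},
    {"grip": 1, "offset": [0, -0.7, 0.87], "twist": 0},
  ],
)

```text
t: 3.6
tcp_pos: [0.4978, 0.1351, 0.2614]
tcp_rot: [0.347, 1.542, -0.348]
force: [0.2, -0.5, -0.1]
gripper_width: 1.001
```

>>> drive_tool(
  commands=[
    {"grip": 1, "offset": [0, -0.7, 0.87], "twist": 0.2},
    {"grip": 1, "offset": [0, -0.7, 0.87], "twist": 0.4},
    {"grip": 1, "offset": [0, -0.7, 0.87], "twist": 0.6},
    {"grip": 1, "offset": [0, -0.7, 0.87], "twist": 0.8},
    {"grip": 1, "offset": [0, -0.7, 0.87], "twist": 0.8},
  ],
)

```text
t: 4.22
tcp_pos: [0.5707, -0.0112, 0.2608]
tcp_rot: [0.991, 1.334, -0.992]
force: [0.0, 0.2, 0.4]
gripper_width: 0.997
```

```bash
python3 mv.py 0.6437 -0.164 0.2 -43.8
```

```text
t 4.22 tcp [ 0.5707 -0.0112  0.2608] phi 16.72 tilt [-1.e+00 -6.e-04 -4.e-04] F [0.  0.2 0.4] w 0.997 q [-0.58  0.17  0.6   1.64 -0.1   1.36  0.32]
   offset shares [0.405 0.173 1.116] twist 1.009  mm [ 60.7  26.  167.4]
```

>>> drive_tool(
  commands=[
    {"grip": 1, "offset": [0.2, 0.17, 0.6], "twist": 0.2},
    {"grip": 1, "offset": [0.2, 0.17, 1], "twist": 0.4},
    {"grip": 1, "offset": [0.2, 0.17, 1], "twist": 0.6},
    {"grip": 1, "offset": [0.2, 0.17, 1], "twist": 0.8},
    {"grip": 1, "offset": [0.2, 0.17, 1], "twist": 1},
  ],
)

```text
t: 4.85
tcp_pos: [0.6391, -0.1471, 0.2302]
tcp_rot: [1.668, 0.831, -1.669]
force: [0.0, 0.1, 0.1]
gripper_width: 0.998
```

>>> drive_tool(
  commands=[
    {"grip": 1, "offset": [0, 0, 0], "twist": 0},
    {"grip": 1, "offset": [0, 0, 0], "twist": 0},
    {"grip": 1, "offset": [0, 0, 0], "twist": 0},
  ],
)

```text
t: 5.22
tcp_pos: [0.6383, -0.1491, 0.2313]
tcp_rot: [1.663, 0.835, -1.663]
force: [-0.5, -0.4, 0.2]
gripper_width: 0.998
```

```bash
python3 mv.py 0.6437 -0.164 0.2 -43.8;python3 mv.py 0.6437 -0.164 0.087 -43.8
```

```text
t 5.22 tcp [ 0.6383 -0.1491  0.2313] phi -36.67 tilt [-1.e+00 -1.e-04 -3.e-04] F [-0.5 -0.4  0.2] w 0.998 q [-0.43  0.43  0.81  1.48 -0.32  1.37 -0.24]
   offset shares [0.209 0.088 0.059] twist 0.119  mm [31.3 13.2  8.8]
t 5.22 tcp [ 0.6383 -0.1491  0.2313] phi -36.67 tilt [-1.e+00 -1.e-04 -3.e-04] F [-0.5 -0.4  0.2] w 0.998 q [-0.43  0.43  0.81  1.48 -0.32  1.37 -0.24]
   offset shares [0.962 0.088 0.059] twist 0.119  mm [144.3  13.2   8.8]
```

>>> drive_tool(
  commands=[
    {"grip": 0.2, "offset": [0.2, 0.09, 0.06], "twist": 0.12},
    {"grip": 0.2, "offset": [0.2, 0.09, 0.06], "twist": 0.12},
    {"grip": 0.2, "offset": [0.2, 0.09, 0.06], "twist": 0.12},
  ],
)

```text
t: 5.6
tcp_pos: [0.6437, -0.1648, 0.2021]
tcp_rot: [1.747, 0.744, -1.747]
force: [0.2, 0.6, 0.4]
gripper_width: 0.6
```

```bash
python3 mv.py 0.6437 -0.164 0.087 -43.8; python3 -c "
from h import *
snap('top','t1',1);snap('scene','s1',1)
a=np.load('pics/s1.npy')[190:310,190:300];b=np.load('pics/t1.npy')[90:180,290:370]
a=cv2.resize(a,(440,480),interpolation=2);b=cv2.resize(b,(360,405),interpolation=2);o=np.zeros((480,800,3),np.uint8);o[:,:440]=a;o[:405,440:]=b
cv2.imwrite('pics/c1.png',o[:,:,::-1])"
```

```text
t 5.6 tcp [ 0.6437 -0.1648  0.2021] phi -43.89 tilt [-1.e+00  2.e-04 -2.e-04] F [0.2 0.6 0.4] w 0.6 q [-0.41  0.48  0.83  1.5  -0.36  1.32 -0.31]
   offset shares [ 0.767 -0.004 -0.004] twist -0.002  mm [115.1  -0.6  -0.6]
```

View pics/c1.png

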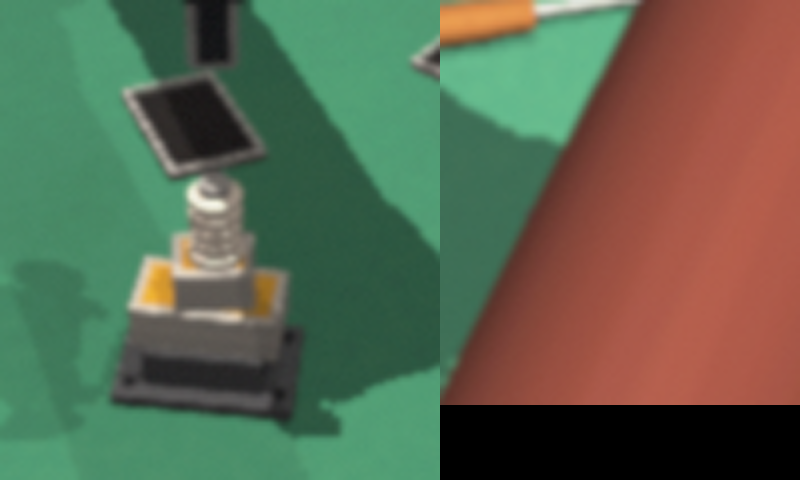

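The gripper is right above the insulator in the scene view; the arm hides the top view. Going down and closing.

>>> drive_tool(
  commands=[
    {"grip": 0.2, "offset": [0.35, 0, 0], "twist": 0},
    {"grip": 0.2, "offset": [0.6, 0, 0], "twist": 0},
    {"grip": 0.2, "offset": [0.76, 0, 0], "twist": 0},
    {"grip": 0.2, "offset": [0.76, 0, 0], "twist": 0},
  ],
)

```text
t: 6.2
tcp_pos: [0.6429, -0.1642, 0.0864]
tcp_rot: [1.747, 0.744, -1.75]
force: [0.0, -0.8, 0.7]
gripper_width: 0.6
```

```bash
python3 mv.py 0.6437 -0.164 0.087 -43.8; python3 -c "
from h import *
snap('scene','s2',1)
a=np.load('pics/s2.npy')[190:310,190:300]
cv2.imwrite('pics/c2.png',cv2.resize(a,(550,600),interpolation=2)[:,:,::-1])"
```

```text
t 6.2 tcp [ 0.6429 -0.1642  0.0864] phi -43.96 tilt [-1.     -0.002   0.0011] F [ 0.  -0.8  0.7] w 0.6 q [-0.37  0.57  0.77  1.62 -0.43  1.13 -0.26]
   offset shares [-0.004  0.003 -0.005] twist -0.003  mm [-0.6  0.4 -0.7]
```

View pics/c2.png

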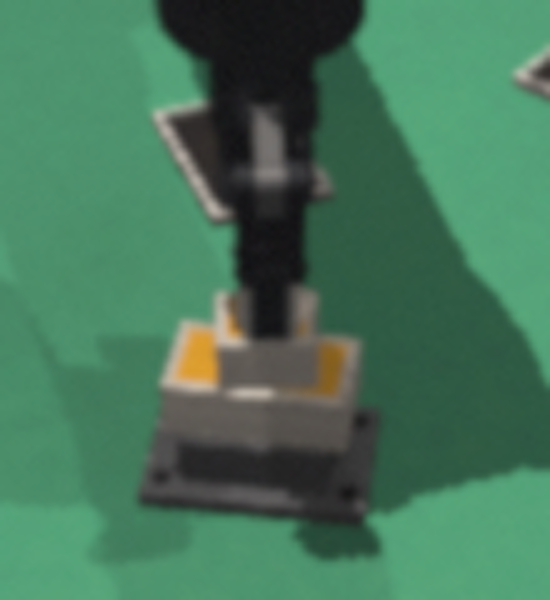

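The finger covers the insulator, as expected. Closing.

>>> drive_tool(
  commands=[
    {"grip": -0.2, "offset": [0, 0, 0], "twist": 0},
    {"grip": -0.35, "offset": [0, 0, 0], "twist": 0},
    {"grip": -0.6, "offset": [0, 0, 0], "twist": 0},
    {"grip": -0.8, "offset": [0, 0, 0], "twist": 0},
    {"grip": -0.8, "offset": [0, 0, 0], "twist": 0},
  ],
  squeeze=30,
)

```text
t: 6.88
tcp_pos: [0.6443, -0.1652, 0.0887]
tcp_rot: [1.75, 0.741, -1.747]
force: [-2.0, 0.5, 6.4]
gripper_width: 0.296
```

>>> drive_tool(
  commands=[
    {"grip": -0.8, "offset": [0, 0, 0], "twist": 0},
    {"grip": -0.8, "offset": [-0.05, 0, 0], "twist": 0},
    {"grip": -0.8, "offset": [-0.15, 0, 0], "twist": 0},
    {"grip": -0.8, "offset": [-0.4, 0, 0], "twist": 0},
    {"grip": -0.8, "offset": [-0.4, 0, 0], "twist": 0},
  ],
)

```text
t: 7.5
tcp_pos: [0.6452, -0.1661, 0.1513]
tcp_rot: [1.753, 0.738, -1.744]
force: [0.0, -0.1, -1.6]
gripper_width: 0.295
```

```bash
python3 mv.py 0.4236 0.2815 0.15 -43.8; python3 -c "
from h import *
snap('scene','s3',1)
a=np.load('pics/s3.npy')[170:310,190:300]
cv2.imwrite('pics/c3.png',cv2.resize(a,(471,600),interpolation=2)[:,:,::-1])"
```

```text
t 7.5 tcp [ 0.6452 -0.1661  0.1513] phi -44.08 tilt [-1.      0.0046 -0.0031] F [ 0.  -0.1 -1.6] w 0.295 q [-0.4   0.51  0.81  1.56 -0.39  1.23 -0.29]
   offset shares [-2.000e-03 -3.137e+00 -1.116e+00] twist -0.005  mm [-3.000e-01 -4.706e+02 -1.674e+02]
```

View pics/c3.png

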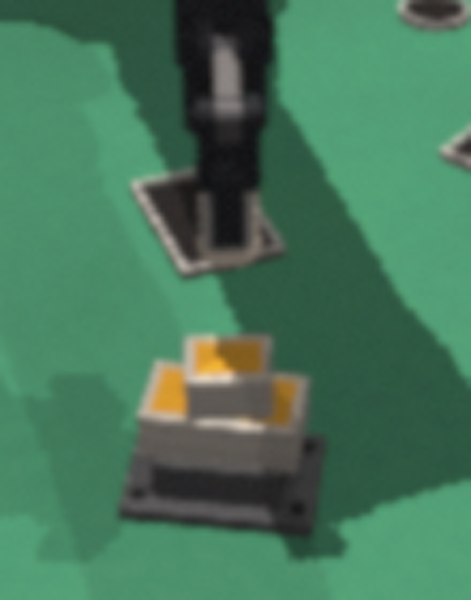

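The insulator is held upright and the stack is undisturbed. Carrying it to the round tray.

>>> drive_tool(
  commands=[
    {"grip": -0.8, "offset": [0, -0.3, -0.1], "twist": 0},
    {"grip": -0.8, "offset": [0, -0.65, -0.22], "twist": 0},
    {"grip": -0.8, "offset": [0, -1, -0.35], "twist": 0},
    {"grip": -0.8, "offset": [0, -1, -0.35], "twist": 0},
  ],
)

```text
t: 8.05
tcp_pos: [0.5706, -0.0171, 0.1464]
tcp_rot: [1.744, 0.751, -1.746]
force: [-0.5, -0.4, -0.7]
gripper_width: 0.289
```

>>> drive_tool(
  commands=[
    {"grip": -0.8, "offset": [0, -0.35, -0.12], "twist": 0},
    {"grip": -0.8, "offset": [0, -0.7, -0.24], "twist": 0},
    {"grip": -0.8, "offset": [0, -1, -0.35], "twist": 0},
    {"grip": -0.8, "offset": [0, -1, -0.35], "twist": 0},
  ],
)

```text
t: 8.55
tcp_pos: [0.4994, 0.1223, 0.1469]
tcp_rot: [1.745, 0.747, -1.747]
force: [0.1, 0.1, 0.0]
gripper_width: 0.296
```

>>> drive_tool(
  commands=[
    {"grip": -0.8, "offset": [0, -0.35, -0.12], "twist": 0},
    {"grip": -0.8, "offset": [0, -0.7, -0.24], "twist": 0},
    {"grip": -0.8, "offset": [0, -1, -0.35], "twist": 0},
    {"grip": -0.8, "offset": [0, -1, -0.35], "twist": 0},
  ],
)

```text
t: 9.05
tcp_pos: [0.4286, 0.2633, 0.147]
tcp_rot: [1.746, 0.745, -1.747]
force: [0.9, -0.9, 0.0]
gripper_width: 0.299
```

```bash
python3 mv.py 0.4236 0.282 0.05 -43.8
```

```text
t 9.05 tcp [0.4286 0.2633 0.147 ] phi -43.8 tilt [-1.e+00 -2.e-04  6.e-04] F [ 0.9 -0.9  0. ] w 0.299 q [-1.27  0.1   0.68  1.95 -0.07  1.11 -1.33]
   offset shares [ 0.646 -0.11  -0.067] twist -0.0  mm [ 97.  -16.5 -10.1]
```

>>> drive_tool(
  commands=[
    {"grip": -0.8, "offset": [0.2, -0.11, -0.07], "twist": 0},
    {"grip": -0.8, "offset": [0.5, -0.11, -0.07], "twist": 0},
    {"grip": -0.8, "offset": [0.65, -0.11, -0.07], "twist": 0},
    {"grip": -0.8, "offset": [0.65, -0.11, -0.07], "twist": 0},
    {"grip": -0.8, "offset": [0.65, -0.11, -0.07], "twist": 0},
  ],
)

```text
t: 9.68
tcp_pos: [0.4265, 0.2793, 0.0507]
tcp_rot: [1.751, 0.74, -1.749]
force: [0.8, -0.2, -0.1]
gripper_width: 0.291
```

```bash
python3 mv.py 0.4236 0.282 0.0137 -43.8; python3 -c "
from h import *
snap('scene','s4',1);snap('top','t4',1)
a=np.load('pics/s4.npy')[110:210,250:340];b=np.load('pics/t4.npy')[180:250,130:200]
a=cv2.resize(a,(450,500),interpolation=2);b=cv2.resize(b,(350,350),interpolation=2);o=np.zeros((500,800,3),np.uint8);o[:,:450]=a;o[:350,450:]=b
cv2.imwrite('pics/c4.png',o[:,:,::-1])"
```

```text
t 9.68 tcp [0.4265 0.2793 0.0507] phi -44.16 tilt [-1.e+00  6.e-04 -9.e-04] F [ 0.8 -0.2 -0.1] w 0.291 q [-1.24  0.26  0.65  2.03 -0.2   0.91 -1.26]
   offset shares [ 0.247 -0.026  0.001] twist -0.006  mm [37.  -3.9  0.1]
```

View pics/c4.png

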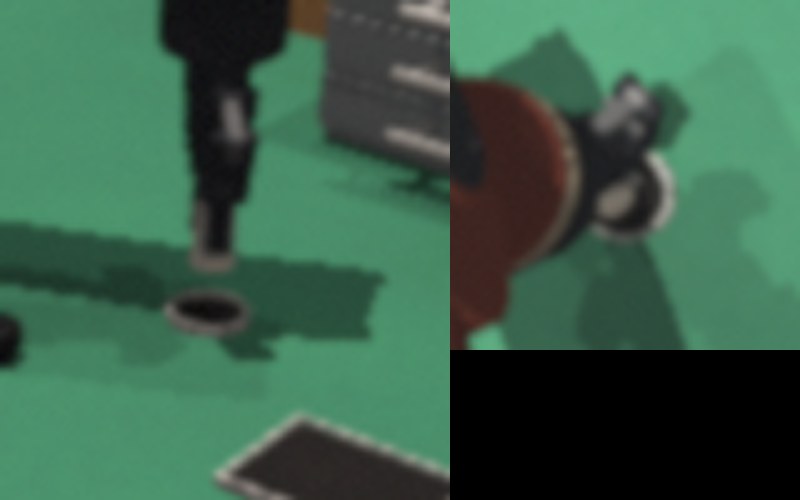

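>>> drive_tool(
  commands=[
    {"grip": -0.8, "offset": [0.08, -0.03, 0], "twist": 0},
    {"grip": -0.8, "offset": [0.16, -0.03, 0], "twist": 0},
    {"grip": -0.8, "offset": [0.22, -0.03, 0], "twist": 0},
    {"grip": -0.8, "offset": [0.22, -0.03, 0], "twist": 0},
    {"grip": -0.8, "offset": [0.22, -0.03, 0], "twist": 0},
  ],
)

```text
t: 10.4
tcp_pos: [0.4221, 0.2831, 0.0169]
tcp_rot: [1.749, 0.741, -1.749]
force: [0.1, -0.2, 0.4]
gripper_width: 0.296
```

>>> drive_tool(
  commands=[
    {"grip": -0.8, "offset": [0.01, 0, 0], "twist": 0},
    {"grip": -0.8, "offset": [0.02, 0, 0], "twist": 0},
    {"grip": -0.8, "offset": [0.02, 0, 0], "twist": 0},
  ],
)

```text
t: 10.78
tcp_pos: [0.4219, 0.2832, 0.0138]
tcp_rot: [1.749, 0.741, -1.749]
force: [-0.6, 0.4, -0.7]
gripper_width: 0.291
```

```bash
python3 mv.py 0.4236 0.282 0.0137 -43.8
```

```text
t 10.78 tcp [0.4219 0.2832 0.0138] phi -44.05 tilt [-1.e+00 -0.e+00  1.e-04] F [-0.6  0.4 -0.7] w 0.291 q [-1.22  0.32  0.62  2.05 -0.25  0.84 -1.22]
   offset shares [ 0.001  0.014 -0.002] twist -0.004  mm [ 0.1  2.1 -0.3]
```

>>> drive_tool(
  commands=[
    {"grip": -0.8, "offset": [0.007, 0.01, 0], "twist": 0},
    {"grip": -0.8, "offset": [0.007, 0.01, 0], "twist": 0},
  ],
)

```text
t: 11.02
tcp_pos: [0.4223, 0.2831, 0.0136]
tcp_rot: [1.748, 0.744, -1.75]
force: [-6.6, 0.7, 14.0]
gripper_width: 0.293
```

>>> drive_tool(
  commands=[
    {"grip": -0.8, "offset": [0.007, 0, 0], "twist": 0},
    {"grip": -0.8, "offset": [0.007, 0, 0], "twist": 0},
  ],
)

```text
t: 11.28
tcp_pos: [0.4224, 0.2832, 0.0135]
tcp_rot: [1.749, 0.745, -1.751]
force: [-11.4, -3.0, 30.2]
gripper_width: 0.295
```

Contact at TCP 13.6 mm. Easing back 1.7 mm and letting go.

>>> drive_tool(
  commands=[
    {"grip": -0.8, "offset": [-0.011, 0, 0], "twist": 0},
    {"grip": -0.8, "offset": [-0.011, 0, 0], "twist": 0},
    {"grip": -0.8, "offset": [-0.011, 0, 0], "twist": 0},
  ],
)

```text
t: 11.65
tcp_pos: [0.4232, 0.2823, 0.0136]
tcp_rot: [1.75, 0.742, -1.749]
force: [-1.9, -0.8, 6.5]
gripper_width: 0.293
```

>>> drive_tool(
  commands=[
    {"grip": -0.1, "offset": [0, 0, 0], "twist": 0},
    {"grip": 0.1, "offset": [0, 0, 0], "twist": 0},
    {"grip": 0.1, "offset": [0, 0, 0], "twist": 0},
    {"grip": 0.1, "offset": [0, 0, 0], "twist": 0},
  ],
)

```text
t: 12.15
tcp_pos: [0.423, 0.2821, 0.0133]
tcp_rot: [1.749, 0.741, -1.749]
force: [-0.2, -0.1, -0.4]
gripper_width: 0.549
```

```bash
python3 mv.py 0.4236 0.282 0.0137 -43.8; python3 -c "
from h import *
snap('scene','s5',1)
a=np.load('pics/s5.npy')[110:210,250:340]
cv2.imwrite('pics/c5.png',cv2.resize(a,(450,500),interpolation=2)[:,:,::-1])"
```

```text
t 12.15 tcp [0.423  0.2821 0.0133] phi -44.06 tilt [-1.e+00  1.e-04  1.e-04] F [-0.2 -0.1 -0.4] w 0.549 q [-1.22  0.33  0.62  2.05 -0.25  0.84 -1.22]
   offset shares [-0.003  0.003 -0.002] twist -0.004  mm [-0.4  0.5 -0.4]
```

View pics/c5.png

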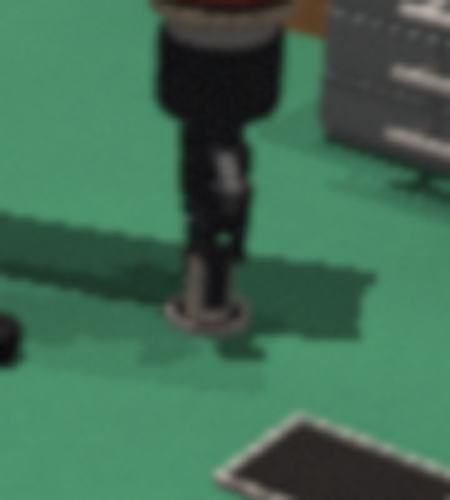

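Released; the insulator appears upright behind the finger. Lifting away to check.

>>> drive_tool(
  commands=[
    {"grip": 0.1, "offset": [-0.1, 0, 0], "twist": 0},
    {"grip": 0.1, "offset": [-0.4, 0, 0], "twist": 0},
    {"grip": 0.1, "offset": [-0.8, 0, 0], "twist": 0},
    {"grip": 0.1, "offset": [-1, 0, 0], "twist": 0},
    {"grip": 0.1, "offset": [-1, 0, 0], "twist": 0},
  ],
)

```text
t: 12.82
tcp_pos: [0.4243, 0.2831, 0.1666]
tcp_rot: [1.755, 0.744, -1.746]
force: [0.5, -1.0, -0.7]
gripper_width: 0.549
```

```bash
python3 mv.py 0.6421 -0.1651 0.163 -43.8; python3 -c "
from h import *
snap('scene','s6',1)
a=np.load('pics/s6.npy')[110:210,250:340]
cv2.imwrite('pics/c6.png',cv2.resize(a,(450,500),interpolation=2)[:,:,::-1])"
```

```text
t 12.82 tcp [0.4243 0.2831 0.1666] phi -44.07 tilt [-1.0e+00 -9.0e-04 -5.5e-03] F [ 0.5 -1.  -0.7] w 0.549 q [-1.32  0.09  0.69  1.92 -0.07  1.15 -1.38]
   offset shares [0.015 3.121 1.137] twist -0.005  mm [  2.3 468.2 170.5]
```

View pics/c6.png

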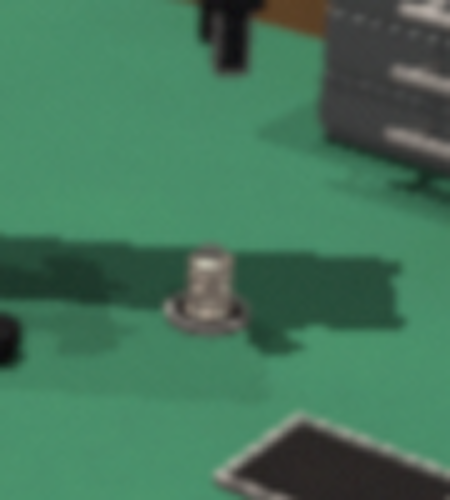

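The insulator stands upright in the round tray (col ~292, row ~168). Back to the stack.

>>> drive_tool(
  commands=[
    {"grip": 0.3, "offset": [0, 1, 0.37], "twist": 0},
    {"grip": 0.3, "offset": [0, 1, 0.37], "twist": 0},
    {"grip": 0.3, "offset": [0, 1, 0.37], "twist": 0},
  ],
)

```text
t: 13.25
tcp_pos: [0.4925, 0.1343, 0.1626]
tcp_rot: [1.75, 0.738, -1.753]
force: [-0.6, 1.5, -0.3]
gripper_width: 0.65
```

>>> drive_tool(
  commands=[
    {"grip": 0.3, "offset": [0, 1, 0.37], "twist": 0},
    {"grip": 0.3, "offset": [0, 1, 0.37], "twist": 0},
    {"grip": 0.3, "offset": [0, 1, 0.37], "twist": 0},
    {"grip": 0.3, "offset": [0, 1, 0.37], "twist": 0},
  ],
)

```text
t: 13.75
tcp_pos: [0.5611, -0.01, 0.1624]
tcp_rot: [1.75, 0.735, -1.755]
force: [-0.6, -0.2, 0.0]
gripper_width: 0.65
```

>>> drive_tool(
  commands=[
    {"grip": 0.3, "offset": [0, 1, 0.37], "twist": 0},
    {"grip": 0.3, "offset": [0, 1, 0.37], "twist": 0},
    {"grip": 0.3, "offset": [0, 1, 0.37], "twist": 0},
    {"grip": 0.3, "offset": [0, 1, 0.37], "twist": 0},
    {"grip": 0.3, "offset": [0, 1, 0.37], "twist": 0},
  ],
)

```text
t: 14.38
tcp_pos: [0.6301, -0.1487, 0.1624]
tcp_rot: [1.748, 0.744, -1.75]
force: [-0.7, 0.1, -0.5]
gripper_width: 0.653
```

```bash
python3 mv.py 0.6421 -0.1651 0.061 -43.8
cat > refit.py <<'E'
import stack; from stack import *
import sys
ims['scene']=ctrl.snapshot('scene'); np.save('pics/refit_last.npy',ims['scene'])
lvl=sys.argv[1] # short / long / pole : top remaining
q0=np.load('stackq.npy')
n={'short':9,'long':6,'pole':3}[lvl]
def render2(c,q,box,dz=0):
    L=np.zeros(((box[3]-box[2])*S,(box[1]-box[0])*S),np.uint8)
    po=lambda v,z:(v[0]*.01,v[1]*.01,z+dz,v[2])
    p=po(q[:3],0)
    prism(L,c,rect(.046,.031,0),rect(.046,.031,.008),p,(1,2),box)
    prism(L,c,rect(.030,.023,.008),rect(.030,.023,.030),p,(6,7),box)
    if n>3: block(L,c,.037,.020,.024,po(q[3:6],.030),11,box)
    if n>6: block(L,c,.020,.016,.024,po(q[6:9],.054),17,box)
    return L
box=(212,272,int(sys.argv[2]),298)
def cost2(q,full=False):
    L=render2('scene',q,box);r=resid(L,ims['scene'],box,range(30));return r if full else r[0]
r=minimize(cost2,q0[:n],method='Powell',options=dict(xtol=1e-3,ftol=1e-6,maxiter=8));q=r.x
print('old',round(cost2(q0[:n]),2),'new',round(r.fun,2))
for i,nm in enumerate(['pole','long','short'][:n//3]): print(nm,np.round(q[3*i:3*i+2]*10,1),np.degrees(q[3*i+2]).round(1),'was',np.round(q0[3*i:3*i+2]*10,1),np.degrees(q0[3*i+2]).round(1))
m=cost2(q,True)[1]
I=ims['scene'][box[2]:box[3],box[0]:box[1]];o=np.hstack([I,np.clip(m,0,255).astype(np.uint8)])
cv2.imwrite('pics/refit_%s.png'%lvl,cv2.resize(o[:,:,::-1],None,fx=6,fy=6,interpolation=cv2.INTER_NEAREST))
cv2.imwrite('pics/full_%s.png'%lvl,cv2.resize(ims['scene'][:,:,::-1],None,fx=1.5,fy=1.5))
E
python3 refit.py short 246
```

```text
t 14.38 tcp [ 0.6301 -0.1487  0.1624] phi -44.0 tilt [-1.0e+00 -1.9e-03  6.0e-04] F [-0.7  0.1 -0.5] w 0.653 q [-0.48  0.49  0.88  1.59 -0.4   1.25 -0.3 ]
   offset shares [0.676 0.135 0.023] twist -0.003  mm [101.4  20.2   3.4]
old 21.07 new 20.75
pole [ 639.9 -165.9] 35.1 was [ 639.3 -166.9] 35.0
long [ 639.9 -167.3] 32.1 was [ 640.7 -166.5] 32.2
short [ 642.1 -165.2] 46.2 was [ 642.1 -165.1] 46.2
```

View pics/refit_short.png

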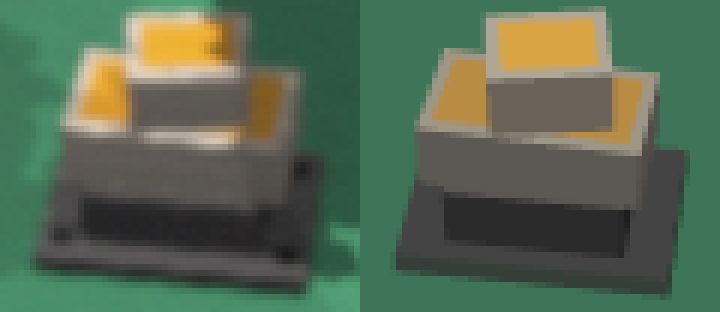

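The stack is unmoved; the refit agrees with the first fit. Going down on the short spacer.

>>> drive_tool(
  commands=[
    {"grip": 0.3, "offset": [0.1, 0.13, 0.02], "twist": 0},
    {"grip": 0.3, "offset": [0.3, 0.13, 0.02], "twist": 0},
    {"grip": 0.3, "offset": [0.4, 0.13, 0.02], "twist": 0},
    {"grip": 0.3, "offset": [0.4, 0.13, 0.02], "twist": 0},
    {"grip": 0.3, "offset": [0.4, 0.13, 0.02], "twist": 0},
  ],
)

```text
t: 15.05
tcp_pos: [0.643, -0.1657, 0.1044]
tcp_rot: [1.75, 0.741, -1.747]
force: [0.6, 0.2, 0.7]
gripper_width: 0.648
```

```bash
python3 mv.py 0.6421 -0.1651 0.061 -43.8
```

```text
t 15.05 tcp [ 0.643  -0.1657  0.1044] phi -44.01 tilt [-1.e+00  9.e-04 -8.e-04] F [0.6 0.2 0.7] w 0.648 q [-0.42  0.58  0.84  1.61 -0.46  1.17 -0.24]
   offset shares [ 0.29  -0.007  0.002] twist -0.004  mm [43.4 -1.1  0.2]
```

>>> drive_tool(
  commands=[
    {"grip": 0.3, "offset": [0.15, 0, 0], "twist": 0},
    {"grip": 0.3, "offset": [0.28, 0, 0], "twist": 0},
    {"grip": 0.3, "offset": [0.28, 0, 0], "twist": 0},
    {"grip": 0.3, "offset": [0.28, 0, 0], "twist": 0},
  ],
)

```text
t: 15.55
tcp_pos: [0.6425, -0.1664, 0.0615]
tcp_rot: [1.749, 0.741, -1.75]
force: [0.2, -1.1, 0.4]
gripper_width: 0.652
```

>>> drive_tool(
  commands=[
    {"grip": -0.1, "offset": [0, 0, 0], "twist": 0},
    {"grip": -0.2, "offset": [0, 0, 0], "twist": 0},
    {"grip": -0.4, "offset": [0, 0, 0], "twist": 0},
    {"grip": -0.6, "offset": [0, 0, 0], "twist": 0},
    {"grip": -0.6, "offset": [0, 0, 0], "twist": 0},
  ],
  squeeze=40,
)

```text
t: 16.18
tcp_pos: [0.643, -0.1663, 0.0621]
tcp_rot: [1.75, 0.741, -1.748]
force: [0.2, 1.2, 5.7]
gripper_width: 0.365
```

```bash
python3 mv.py 0.6421 -0.1651 0.061 -43.8
```

```text
t 16.18 tcp [ 0.643  -0.1663  0.0621] phi -44.06 tilt [-1.e+00  9.e-04 -7.e-04] F [0.2 1.2 5.7] w 0.365 q [-0.4   0.62  0.81  1.64 -0.49  1.1  -0.22]
   offset shares [ 0.007 -0.01  -0.002] twist -0.004  mm [ 1.1 -1.5 -0.3]
```

>>> drive_tool(
  commands=[
    {"grip": -0.6, "offset": [-0.03, 0, 0], "twist": 0},
    {"grip": -0.6, "offset": [-0.1, 0, 0], "twist": 0},
    {"grip": -0.6, "offset": [-0.3, 0, 0], "twist": 0},
    {"grip": -0.6, "offset": [-0.4, 0, 0], "twist": 0},
    {"grip": -0.6, "offset": [-0.4, 0, 0], "twist": 0},
  ],
)

```text
t: 16.8
tcp_pos: [0.6431, -0.1663, 0.1225]
tcp_rot: [1.751, 0.741, -1.747]
force: [0.2, 0.1, -1.6]
gripper_width: 0.366
```

```bash
python3 mv.py 0.4192 -0.3275 0.12 -98.8; python3 refit.py long 255
```

```text
t 16.8 tcp [ 0.6431 -0.1663  0.1225] phi -44.06 tilt [-1.      0.0015 -0.0014] F [ 0.2  0.1 -1.6] w 0.366 q [-0.42  0.56  0.85  1.59 -0.45  1.2  -0.25]
   offset shares [ 0.014 -0.326  1.81 ] twist 0.912  mm [  2.1 -48.9 271.6]
old 20.44 new 19.97
pole [ 641.  -165.4] 34.8 was [ 639.3 -166.9] 35.0
long [ 639.6 -166.5] 33.4 was [ 640.7 -166.5] 32.2
```

View pics/full_long.png

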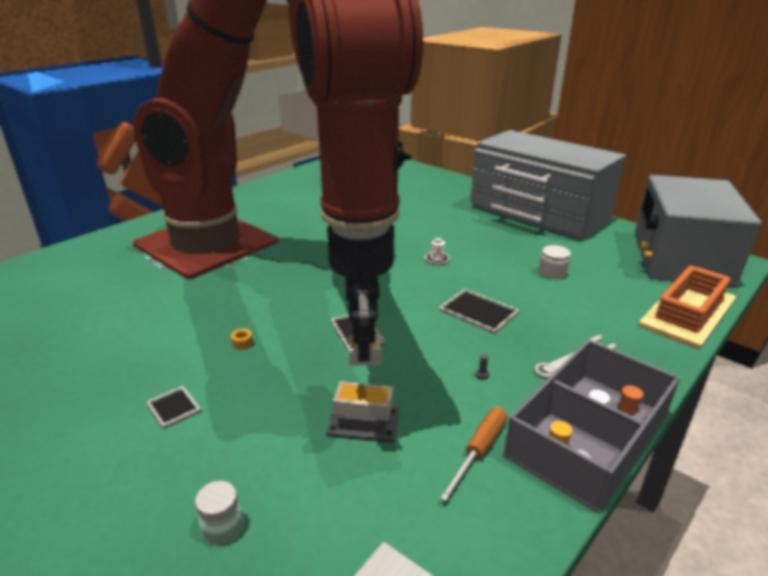

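The short spacer is held and the long spacer still sits on the pole tip. Carrying it to the smallest tray.

>>> drive_tool(
  commands=[
    {"grip": -0.6, "offset": [0, -0.06, 0.3], "twist": 0.1},
    {"grip": -0.6, "offset": [0, -0.12, 0.6], "twist": 0.25},
    {"grip": -0.6, "offset": [0, -0.16, 0.9], "twist": 0.4},
    {"grip": -0.6, "offset": [0, -0.16, 0.9], "twist": 0.45},
    {"grip": -0.6, "offset": [0, -0.16, 0.9], "twist": 0.45},
  ],
)

```text
t: 17.48
tcp_pos: [0.5308, -0.2461, 0.1205]
tcp_rot: [2.041, 0.342, -2.044]
force: [0.5, 0.1, -0.4]
gripper_width: 0.365
```

```bash
python3 mv.py 0.4192 -0.3275 0.12 -98.8
```

```text
t 17.48 tcp [ 0.5308 -0.2461  0.1205] phi -71.05 tilt [-1.e+00 -8.e-04  1.e-03] F [ 0.5  0.1 -0.4] w 0.365 q [-0.46  0.45  1.04  1.8  -0.43  1.14 -0.52]
   offset shares [0.004 0.271 0.88 ] twist 0.463  mm [  0.6  40.7 132. ]
```

>>> drive_tool(
  commands=[
    {"grip": -0.6, "offset": [0, 0.1, 0.3], "twist": 0.15},
    {"grip": -0.6, "offset": [0, 0.2, 0.6], "twist": 0.3},
    {"grip": -0.6, "offset": [0, 0.27, 0.88], "twist": 0.46},
    {"grip": -0.6, "offset": [0, 0.27, 0.88], "twist": 0.46},
    {"grip": -0.6, "offset": [0, 0.27, 0.88], "twist": 0.46},
  ],
)

```text
t: 18.1
tcp_pos: [0.4207, -0.3268, 0.1211]
tcp_rot: [-2.144, 0.158, 2.145]
force: [-0.2, 0.5, -1.1]
gripper_width: 0.363
```

```bash
python3 mv.py 0.4192 -0.3275 0.04 -98.8
```

```text
t 18.1 tcp [ 0.4207 -0.3268  0.1211] phi -98.45 tilt [-1.e+00 -2.e-04  2.e-04] F [-0.2  0.5 -1.1] w 0.363 q [-0.44  0.39  1.23  1.93 -0.41  1.12 -0.76]
   offset shares [0.541 0.006 0.009] twist 0.006  mm [81.1  0.9  1.3]
```

>>> drive_tool(
  commands=[
    {"grip": -0.6, "offset": [0.2, 0.01, 0.01], "twist": 0},
    {"grip": -0.6, "offset": [0.4, 0.01, 0.01], "twist": 0},
    {"grip": -0.6, "offset": [0.54, 0.01, 0.01], "twist": 0},
    {"grip": -0.6, "offset": [0.54, 0.01, 0.01], "twist": 0},
    {"grip": -0.6, "offset": [0.54, 0.01, 0.01], "twist": 0},
  ],
)

```text
t: 18.73
tcp_pos: [0.4186, -0.3292, 0.0411]
tcp_rot: [-2.144, 0.162, 2.143]
force: [0.3, 0.2, -0.1]
gripper_width: 0.366
```

```bash
python3 mv.py 0.4192 -0.3275 0.0111 -98.8;  python3 -c "
from h import *
snap('scene','s7',1);snap('top','t7',1)
a=np.load('pics/s7.npy')[210:310,70:160];b=np.load('pics/t7.npy')[190:260,350:420]
a=cv2.resize(a,(450,500),interpolation=2);b=cv2.resize(b,(350,350),interpolation=2);o=np.zeros((500,800,3),np.uint8);o[:,:450]=a;o[:350,450:]=b
cv2.imwrite('pics/c7.png',o[:,:,::-1])"
```

```text
t 18.73 tcp [ 0.4186 -0.3292  0.0411] phi -98.62 tilt [-1.e+00  6.e-04 -7.e-04] F [ 0.3  0.2 -0.1] w 0.366 q [-0.31  0.5   1.1   1.99 -0.54  0.98 -0.67]
   offset shares [ 0.2   -0.012 -0.002] twist 0.003  mm [30.  -1.8 -0.3]
```

View pics/c7.png

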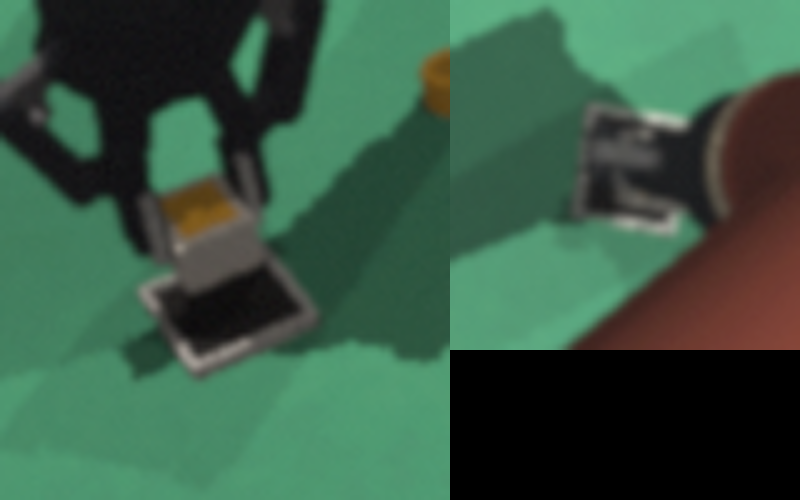

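The spacer hangs level over the tray and turned with it. Lowering.

>>> drive_tool(
  commands=[
    {"grip": -0.6, "offset": [0.07, -0.01, 0], "twist": 0},
    {"grip": -0.6, "offset": [0.14, -0.01, 0], "twist": 0},
    {"grip": -0.6, "offset": [0.18, -0.01, 0], "twist": 0},
    {"grip": -0.6, "offset": [0.18, -0.01, 0], "twist": 0},
    {"grip": -0.6, "offset": [0.18, -0.01, 0], "twist": 0},
  ],
)

```text
t: 19.45
tcp_pos: [0.4181, -0.3276, 0.0135]
tcp_rot: [-2.143, 0.163, 2.143]
force: [-0.2, -0.5, -0.6]
gripper_width: 0.364
```

>>> drive_tool(
  commands=[
    {"grip": -0.6, "offset": [0.01, 0, 0], "twist": 0},
    {"grip": -0.6, "offset": [0.01, 0, 0], "twist": 0},
    {"grip": -0.6, "offset": [0.01, 0, 0], "twist": 0},
  ],
)

```text
t: 19.82
tcp_pos: [0.4183, -0.3274, 0.012]
tcp_rot: [-2.143, 0.162, 2.143]
force: [0.1, -0.3, -0.8]
gripper_width: 0.361
```

>>> drive_tool(
  commands=[
    {"grip": -0.6, "offset": [0.006, 0, 0], "twist": 0},
    {"grip": -0.6, "offset": [0.006, 0, 0], "twist": 0},
  ],
)

```text
t: 20.08
tcp_pos: [0.4183, -0.3274, 0.0111]
tcp_rot: [-2.143, 0.162, 2.143]
force: [-0.2, 1.3, 1.6]
gripper_width: 0.358
```

>>> drive_tool(
  commands=[
    {"grip": -0.6, "offset": [0.002, 0, 0], "twist": 0},
    {"grip": -0.2, "offset": [0.002, 0, 0], "twist": 0},
    {"grip": 0, "offset": [0.002, 0, 0], "twist": 0},
    {"grip": 0.2, "offset": [0.002, 0, 0], "twist": 0},
    {"grip": 0.2, "offset": [0.002, 0, 0], "twist": 0},
  ],
)

```text
t: 20.7
tcp_pos: [0.4181, -0.3274, 0.0106]
tcp_rot: [-2.143, 0.162, 2.143]
force: [-0.1, -0.3, 0.9]
gripper_width: 0.599
```

>>> drive_tool(
  commands=[
    {"grip": 0.2, "offset": [0, 0, 0], "twist": 0},
    {"grip": 0.2, "offset": [-0.1, 0, 0], "twist": 0},
    {"grip": 0.2, "offset": [-0.4, 0, 0], "twist": 0},
    {"grip": 0.2, "offset": [-0.7, 0, 0], "twist": 0},
    {"grip": 0.2, "offset": [-0.7, 0, 0], "twist": 0},
  ],
)

```text
t: 21.32
tcp_pos: [0.4197, -0.3289, 0.1193]
tcp_rot: [-2.149, 0.164, 2.138]
force: [0.4, 0.0, -0.3]
gripper_width: 0.599
```

```bash
python3 mv.py 0.640 -0.1665 0.14 -57;  python3 -c "
from h import *
snap('scene','s8',1);snap('top','t8',1)
a=np.load('pics/s8.npy')[210:310,70:160];b=np.load('pics/t8.npy')[190:260,350:420]
a=cv2.resize(a,(450,500),interpolation=2);b=cv2.resize(b,(350,350),interpolation=2);o=np.zeros((500,800,3),np.uint8);o[:,:450]=a;o[:350,450:]=b
cv2.imwrite('pics/c8.png',o[:,:,::-1])"
```

```text
t 21.32 tcp [ 0.4197 -0.3289  0.1193] phi -98.67 tilt [-1.      0.0011 -0.0053] F [ 0.4  0.  -0.3] w 0.599 q [-0.43  0.39  1.23  1.93 -0.42  1.11 -0.76]
   offset shares [-0.133 -1.291 -1.29 ] twist -0.695  mm [ -19.9 -193.7 -193.4]
```

View pics/c8.png

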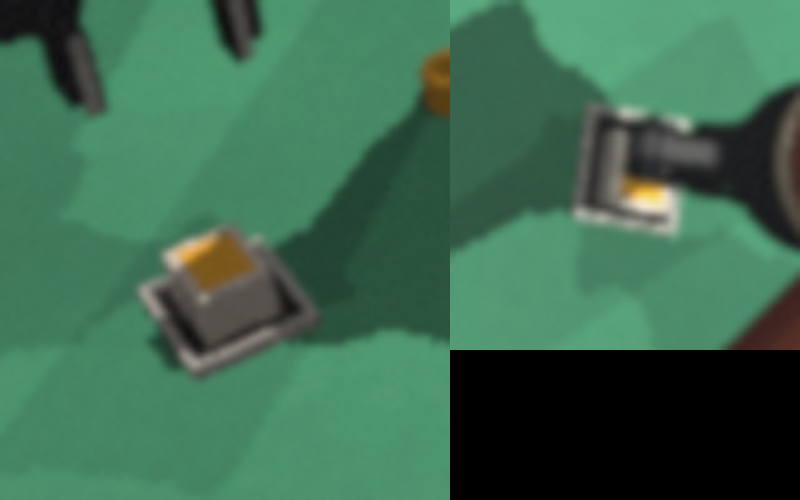

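The short spacer lies flat and centred in its tray. Back for the long spacer.

>>> drive_tool(
  commands=[
    {"grip": 0.5, "offset": [-0.13, -0.3, -0.3], "twist": -0.1},
    {"grip": 0.5, "offset": [-0.13, -0.65, -0.65], "twist": -0.2},
    {"grip": 0.5, "offset": [-0.13, -0.65, -0.65], "twist": -0.35},
    {"grip": 0.5, "offset": [-0.13, -0.65, -0.65], "twist": -0.35},
    {"grip": 0.5, "offset": [-0.13, -0.65, -0.65], "twist": -0.35},
  ],
)

```text
t: 22.05
tcp_pos: [0.5277, -0.2468, 0.1347]
tcp_rot: [2.109, 0.223, -2.112]
force: [0.4, -0.3, -0.0]
gripper_width: 0.754
```

```bash
python3 mv.py 0.6403 -0.1665 0.14 -57.3
```

```text
t 22.05 tcp [ 0.5277 -0.2468  0.1347] phi -77.97 tilt [-1.0e+00 -3.0e-04  1.3e-03] F [ 0.4 -0.3 -0. ] w 0.754 q [-0.49  0.44  1.08  1.79 -0.42  1.17 -0.64]
   offset shares [-0.036 -0.367 -0.846] twist -0.345  mm [  -5.5  -55.1 -126.9]
```

>>> drive_tool(
  commands=[
    {"grip": 0.5, "offset": [-0.03, -0.15, -0.35], "twist": -0.15},
    {"grip": 0.5, "offset": [-0.03, -0.3, -0.7], "twist": -0.3},
    {"grip": 0.5, "offset": [-0.03, -0.37, -0.85], "twist": -0.34},
    {"grip": 0.5, "offset": [-0.03, -0.37, -0.85], "twist": -0.34},
    {"grip": 0.5, "offset": [-0.03, -0.37, -0.85], "twist": -0.34},
  ],
)

```text
t: 22.68
tcp_pos: [0.6404, -0.1664, 0.1396]
tcp_rot: [1.899, 0.553, -1.901]
force: [-0.5, 0.1, 0.4]
gripper_width: 0.755
```

```bash
python3 mv.py 0.6403 -0.1665 0.037 -57.3;python3 refit.py long 255
```

```text
t 22.68 tcp [ 0.6404 -0.1664  0.1396] phi -57.53 tilt [-1.0e+00  2.0e-04  1.2e-03] F [-0.5  0.1  0.4] w 0.755 q [-0.46  0.56  0.91  1.58 -0.46  1.23 -0.47]
   offset shares [0.684 0.    0.   ] twist -0.004  mm [102.6   0.    0. ]
old 23.34 new 22.84
pole [ 641.2 -165.6] 32.6 was [ 639.3 -166.9] 35.0
long [ 639.7 -166.8] 34.1 was [ 640.7 -166.5] 32.2
```

View pics/refit_long.png

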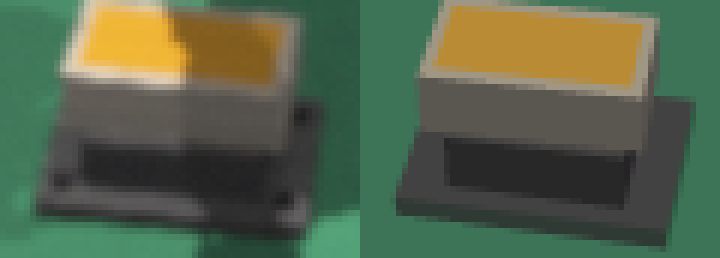

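>>> drive_tool(
  commands=[
    {"grip": 0.5, "offset": [0.3, 0, 0], "twist": 0},
    {"grip": 0.5, "offset": [0.5, 0, 0], "twist": 0},
    {"grip": 0.5, "offset": [0.6, 0, 0], "twist": 0},
    {"grip": 0.5, "offset": [0.68, 0, 0], "twist": 0},
    {"grip": 0.5, "offset": [0.68, 0, 0], "twist": 0},
  ],
)

```text
t: 23.35
tcp_pos: [0.6417, -0.1645, 0.0376]
tcp_rot: [1.897, 0.557, -1.898]
force: [-0.4, 0.2, 0.7]
gripper_width: 0.749
```

>>> drive_tool(
  commands=[
    {"grip": 0.1, "offset": [0, 0, 0], "twist": 0},
    {"grip": -0.05, "offset": [0, 0, 0], "twist": 0},
    {"grip": -0.2, "offset": [0, 0, 0], "twist": 0},
    {"grip": -0.4, "offset": [0, 0, 0], "twist": 0},
    {"grip": -0.4, "offset": [0, 0, 0], "twist": 0},
  ],
  squeeze=60,
)

```text
t: 23.98
tcp_pos: [0.6428, -0.1647, 0.039]
tcp_rot: [1.899, 0.556, -1.895]
force: [-0.3, -0.2, 6.1]
gripper_width: 0.449
```

```bash
python3 mv.py 0.6403 -0.1665 0.037 -57.3
```

```text
t 23.98 tcp [ 0.6428 -0.1647  0.039 ] phi -57.26 tilt [-1.      0.0015 -0.0014] F [-0.3 -0.2  6.1] w 0.449 q [-0.41  0.66  0.84  1.66 -0.55  1.07 -0.41]
   offset shares [0.014 0.001 0.02 ] twist 0.001  mm [2.  0.2 3.1]
```

>>> drive_tool(
  commands=[
    {"grip": -0.4, "offset": [-0.03, 0, 0], "twist": 0},
    {"grip": -0.4, "offset": [-0.1, 0, 0], "twist": 0},
    {"grip": -0.4, "offset": [-0.3, 0, 0], "twist": 0},
    {"grip": -0.4, "offset": [-0.4, 0, 0], "twist": 0},
    {"grip": -0.4, "offset": [-0.4, 0, 0], "twist": 0},
  ],
)

```text
t: 24.6
tcp_pos: [0.6426, -0.1644, 0.0989]
tcp_rot: [1.899, 0.557, -1.895]
force: [-0.2, 1.2, -3.4]
gripper_width: 0.448
```

```bash
python3 mv.py 0.4861 -0.0201 0.1 -115.8; python3 -c "
from h import *
im=snap('scene','s9',1)
a=im[200:310,190:300]
cv2.imwrite('pics/c9.png',cv2.resize(a,(550,550),interpolation=2)[:,:,::-1])"
```

```text
t 24.6 tcp [ 0.6426 -0.1644  0.0989] phi -57.25 tilt [-1.      0.0012 -0.0018] F [-0.2  1.2 -3.4] w 0.448 q [-0.45  0.6   0.88  1.61 -0.49  1.16 -0.45]
   offset shares [-0.01  -1.373  0.357] twist 0.976  mm [  -1.5 -206.    53.6]
```

View pics/c9.png

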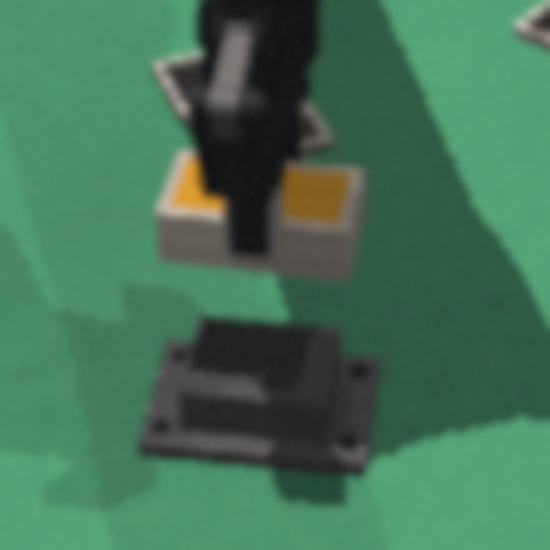

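The long spacer is level in the grip and the pole tip is undisturbed. Carrying it to the middle tray.

>>> drive_tool(
  commands=[
    {"grip": -0.4, "offset": [-0.05, -0.2, 0.05], "twist": 0.1},
    {"grip": -0.4, "offset": [-0.05, -0.4, 0.1], "twist": 0.2},
    {"grip": -0.4, "offset": [-0.05, -0.6, 0.15], "twist": 0.35},
    {"grip": -0.4, "offset": [-0.05, -0.7, 0.18], "twist": 0.5},
    {"grip": -0.4, "offset": [-0.05, -0.7, 0.18], "twist": 0.5},
  ],
)

```text
t: 25.28
tcp_pos: [0.5614, -0.0891, 0.1041]
tcp_rot: [2.194, 0.055, -2.198]
force: [0.8, 0.1, -3.1]
gripper_width: 0.447
```

```bash
python3 mv.py 0.4848 -0.0195 0.1 -115.8
```

```text
t 25.27 tcp [ 0.5614 -0.0891  0.1041] phi -87.14 tilt [-1.0e+00 -6.0e-04  1.9e-03] F [ 0.8  0.1 -3.1] w 0.447 q [-0.79  0.47  1.1   1.85 -0.46  1.11 -1.04]
   offset shares [ 0.029 -0.489  0.487] twist 0.478  mm [  4.3 -73.4  73. ]
```

>>> drive_tool(
  commands=[
    {"grip": -0.4, "offset": [0, -0.15, 0.15], "twist": 0.15},
    {"grip": -0.4, "offset": [0, -0.3, 0.3], "twist": 0.3},
    {"grip": -0.4, "offset": [0, -0.49, 0.49], "twist": 0.48},
    {"grip": -0.4, "offset": [0, -0.49, 0.49], "twist": 0.48},
    {"grip": -0.4, "offset": [0, -0.49, 0.49], "twist": 0.48},
  ],
)

```text
t: 25.9
tcp_pos: [0.4861, -0.021, 0.1054]
tcp_rot: [-1.972, 0.453, 1.97]
force: [0.0, -0.8, -2.4]
gripper_width: 0.449
```

```bash
python3 mv.py 0.4848 -0.0195 0.04 -115.8
```

```text
t 25.9 tcp [ 0.4861 -0.021   0.1054] phi -115.84 tilt [-1.0e+00  1.0e-04 -1.1e-03] F [ 0.  -0.8 -2.4] w 0.449 q [-1.23  0.34  1.38  2.05 -0.38  1.06 -1.69]
   offset shares [ 0.436 -0.005  0.013] twist -0.001  mm [65.4 -0.7  1.9]
```

q3 is close to its limit (1.38 of 1.39). Descending lowered it earlier, so I'll go down in a small step and check.

>>> drive_tool(
  commands=[
    {"grip": -0.4, "offset": [0.1, 0, 0], "twist": 0},
    {"grip": -0.4, "offset": [0.1, 0, 0], "twist": 0},
  ],
)

```text
t: 26.15
tcp_pos: [0.4856, -0.0228, 0.09]
tcp_rot: [-1.968, 0.459, 1.969]
force: [-0.2, -0.2, -2.4]
gripper_width: 0.449
```

```bash
python3 mv.py 0.4848 -0.0195 0.04 -115.8
```

```text
t 26.15 tcp [ 0.4856 -0.0228  0.09  ] phi -116.14 tilt [-1.0e+00  1.4e-03 -3.0e-04] F [-0.2 -0.2 -2.4] w 0.449 q [-1.19  0.36  1.34  2.06 -0.41  1.03 -1.67]
   offset shares [ 0.333 -0.018  0.014] twist -0.006  mm [50.  -2.7  2.2]
```

Good, q3 falls on the way down. Continuing.

>>> drive_tool(
  commands=[
    {"grip": -0.4, "offset": [0.1, -0.01, 0.01], "twist": 0},
    {"grip": -0.4, "offset": [0.2, -0.01, 0.01], "twist": 0},
    {"grip": -0.4, "offset": [0.33, -0.01, 0.01], "twist": 0},
    {"grip": -0.4, "offset": [0.33, -0.01, 0.01], "twist": 0},
    {"grip": -0.4, "offset": [0.33, -0.01, 0.01], "twist": 0},
  ],
)

```text
t: 26.78
tcp_pos: [0.4855, -0.0196, 0.0416]
tcp_rot: [-1.969, 0.457, 1.967]
force: [-0.0, 0.8, -3.2]
gripper_width: 0.454
```

```bash
python3 mv.py 0.4848 -0.0195 0.012 -115.8;  python3 -c "
from h import *
snap('scene','s10',1);snap('top','t10',1)
a=np.load('pics/s10.npy')[165:265,190:280];b=np.load('pics/t10.npy')[165:235,240:310]
a=cv2.resize(a,(450,500),interpolation=2);b=cv2.resize(b,(350,350),interpolation=2);o=np.zeros((500,800,3),np.uint8);o[:,:450]=a;o[:350,450:]=b
cv2.imwrite('pics/c10.png',o[:,:,::-1])"
```

```text
t 26.77 tcp [ 0.4855 -0.0196  0.0416] phi -116.11 tilt [-1.0e+00  2.0e-04 -1.1e-03] F [-0.   0.8 -3.2] w 0.454 q [-1.07  0.43  1.21  2.1  -0.5   0.94 -1.61]
   offset shares [0.197 0.001 0.005] twist -0.005  mm [29.6  0.2  0.7]
```

View pics/c10.png

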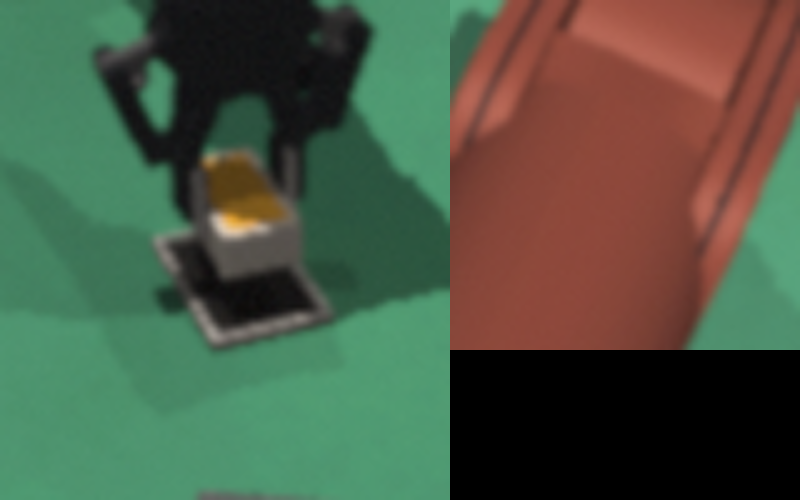

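Run:
```python
from fit import *
im=np.load('pics/s10.npy');x0,y0=190,165
o=cv2.resize(im[165:265,190:280],None,fx=6,fy=6,interpolation=cv2.INTER_CUBIC)[:,:,::-1].copy()
def dr(P,c):
    u=(pj('scene',P)-[x0-.5,y0-.5])*6; cv2.polylines(o,[np.int32(u)],True,c,1)
tz=.0416-.009
w=np.radians(153.9)
for h in(0,.024): dr(place(rect(.037,.020,h),.4842,-.0193,tz,w),(0,0,255))
dr(place(rect(.048,.031,.007),.4834,-.0188,0,np.radians(154.2)),(255,0,0))
cv2.imwrite('pics/c10b.png',o)
```

```text
(no output)
```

View pics/c10b.png

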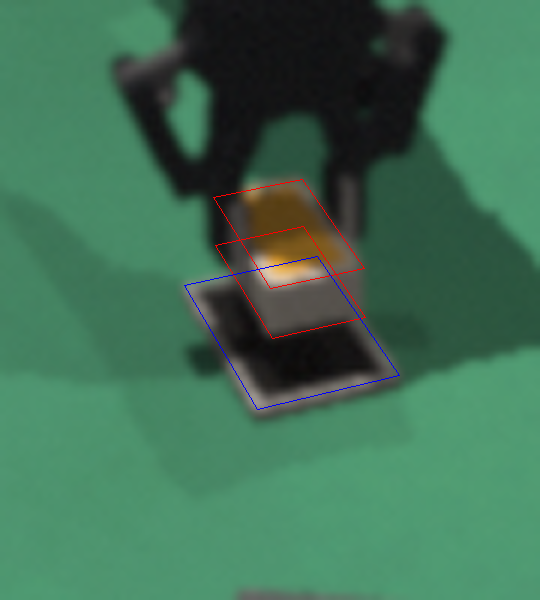

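Run:
```python
from fit import *
im=np.load('pics/s10.npy');x0,y0=218,188;k=14
o=cv2.resize(im[y0:y0+42,x0:x0+40],None,fx=k,fy=k,interpolation=cv2.INTER_NEAREST)[:,:,::-1].copy()
def dr(P,c):
    u=(pj('scene',P)-[x0-.5,y0-.5])*k; cv2.polylines(o,[np.int32(u)],True,c,1)
tz=.0416-.009
w=np.radians(153.9)
o2=o.copy();t=o;o=o2
for h in(0,.024): dr(place(rect(.037,.020,h),.4842,-.0193,tz,w),(0,0,255))
dr(place(rect(.0325,.0155,.024),.4842,-.0193,tz,w),(0,255,255))
cv2.imwrite('pics/c10c.png',o2)
```

```text
(no output)
```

View pics/c10c.png

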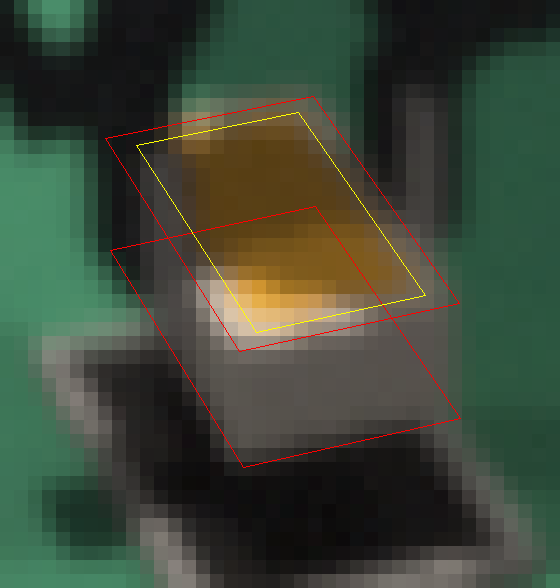

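The predicted outline matches the held block to about 1 px. Lowering.

>>> drive_tool(
  commands=[
    {"grip": -0.4, "offset": [0.07, 0, 0], "twist": 0},
    {"grip": -0.4, "offset": [0.14, 0, 0], "twist": 0},
    {"grip": -0.4, "offset": [0.18, 0, 0], "twist": 0},
    {"grip": -0.4, "offset": [0.18, 0, 0], "twist": 0},
    {"grip": -0.4, "offset": [0.18, 0, 0], "twist": 0},
  ],
)

```text
t: 27.5
tcp_pos: [0.4849, -0.0188, 0.0138]
tcp_rot: [-1.969, 0.456, 1.969]
force: [-0.5, 0.4, -2.5]
gripper_width: 0.448
```

>>> drive_tool(
  commands=[
    {"grip": -0.4, "offset": [0.01, 0, 0], "twist": 0},
    {"grip": -0.4, "offset": [0.01, 0, 0], "twist": 0},
    {"grip": -0.4, "offset": [0.01, 0, 0], "twist": 0},
  ],
)

```text
t: 27.88
tcp_pos: [0.4849, -0.0185, 0.0122]
tcp_rot: [-1.969, 0.455, 1.969]
force: [-0.2, 0.3, -4.0]
gripper_width: 0.454
```

>>> drive_tool(
  commands=[
    {"grip": -0.4, "offset": [0.005, 0, 0], "twist": 0},
    {"grip": -0.4, "offset": [0.005, 0, 0], "twist": 0},
  ],
)

```text
t: 28.12
tcp_pos: [0.4849, -0.0186, 0.012]
tcp_rot: [-1.968, 0.455, 1.969]
force: [-4.8, 1.4, 10.1]
gripper_width: 0.449
```

>>> drive_tool(
  commands=[
    {"grip": -0.4, "offset": [0.004, 0, 0], "twist": 0},
    {"grip": -0.4, "offset": [0.004, 0, 0], "twist": 0},
  ],
)

```text
t: 28.38
tcp_pos: [0.4849, -0.0186, 0.0119]
tcp_rot: [-1.967, 0.454, 1.969]
force: [-8.7, 2.6, 23.5]
gripper_width: 0.452
```

Contact. Easing and letting go.

>>> drive_tool(
  commands=[
    {"grip": -0.4, "offset": [-0.008, 0, 0], "twist": 0},
    {"grip": -0.4, "offset": [-0.008, 0, 0], "twist": 0},
    {"grip": 0, "offset": [-0.008, 0, 0], "twist": 0},
    {"grip": 0.2, "offset": [-0.008, 0, 0], "twist": 0},
    {"grip": 0.4, "offset": [-0.008, 0, 0], "twist": 0},
  ],
)

```text
t: 29.0
tcp_pos: [0.4849, -0.0187, 0.0121]
tcp_rot: [-1.969, 0.456, 1.969]
force: [-0.3, 0.9, 0.2]
gripper_width: 0.705
```

>>> drive_tool(
  commands=[
    {"grip": 0.4, "offset": [0, 0, 0], "twist": 0},
    {"grip": 0.4, "offset": [-0.1, 0, 0], "twist": 0},
    {"grip": 0.4, "offset": [-0.3, 0, 0], "twist": 0},
    {"grip": 0.4, "offset": [-0.3, 0, 0], "twist": 0},
  ],
)

```text
t: 29.5
tcp_pos: [0.4863, -0.0186, 0.0592]
tcp_rot: [-1.971, 0.454, 1.965]
force: [0.2, 0.0, -0.1]
gripper_width: 0.702
```

```bash
python3 mv.py 0.6400 -0.1663 0.1 -55;  python3 -c "
from h import *
snap('scene','s11',1)
a=np.load('pics/s11.npy')[165:265,190:280]
cv2.imwrite('pics/c11.png',cv2.resize(a,(450,500),interpolation=2)[:,:,::-1])"
```

```text
t 29.5 tcp [ 0.4863 -0.0186  0.0592] phi -116.06 tilt [-1.     -0.0023 -0.0025] F [ 0.2  0.  -0.1] w 0.702 q [-1.12  0.4   1.25  2.09 -0.46  0.97 -1.64]
   offset shares [-0.27   0.434 -1.354] twist -1.018  mm [ -40.5   65.1 -203. ]
```

View pics/c11.png

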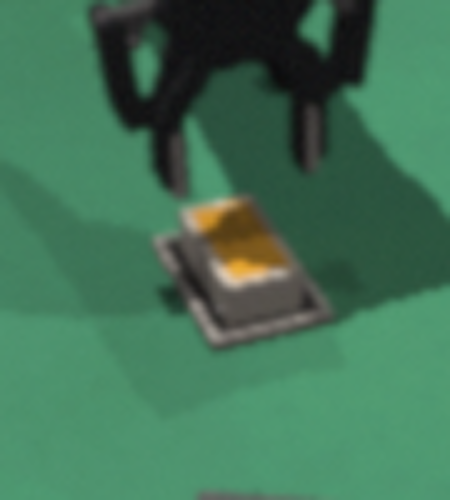

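The long spacer lies flat in its tray. Now the pole tip.

>>> drive_tool(
  commands=[
    {"grip": 0.6, "offset": [-0.1, 0.1, -0.3], "twist": -0.15},
    {"grip": 0.6, "offset": [-0.1, 0.2, -0.6], "twist": -0.3},
    {"grip": 0.6, "offset": [-0.1, 0.21, -0.68], "twist": -0.45},
    {"grip": 0.6, "offset": [-0.1, 0.21, -0.68], "twist": -0.5},
    {"grip": 0.6, "offset": [-0.1, 0.21, -0.68], "twist": -0.5},
  ],
)

```text
t: 30.18
tcp_pos: [0.5622, -0.0919, 0.0716]
tcp_rot: [2.186, 0.074, -2.188]
force: [0.5, 0.1, 0.3]
gripper_width: 0.799
```

```bash
python3 mv.py 0.6400 -0.1663 0.09 -55
```

```text
t 30.18 tcp [ 0.5622 -0.0919  0.0716] phi -86.12 tilt [-1.e+00 -2.e-04  9.e-04] F [0.5 0.1 0.3] w 0.799 q [-0.7   0.47  0.98  1.88 -0.45  1.04 -1.04]
   offset shares [-0.124  0.53  -0.484] twist -0.519  mm [-18.5  79.5 -72.6]
```

>>> drive_tool(
  commands=[
    {"grip": 0.6, "offset": [-0.12, 0.15, -0.15], "twist": -0.15},
    {"grip": 0.6, "offset": [-0.12, 0.3, -0.3], "twist": -0.3},
    {"grip": 0.6, "offset": [-0.12, 0.53, -0.48], "twist": -0.45},
    {"grip": 0.6, "offset": [-0.12, 0.53, -0.48], "twist": -0.52},
    {"grip": 0.6, "offset": [-0.12, 0.53, -0.48], "twist": -0.52},
  ],
)

```text
t: 30.8
tcp_pos: [0.6395, -0.1661, 0.0895]
tcp_rot: [1.871, 0.591, -1.873]
force: [0.0, 0.2, 0.2]
gripper_width: 0.806
```

```bash
python3 mv.py 0.6400 -0.1663 0.011 -55; python3 refit.py pole 262
```

```text
t 30.8 tcp [ 0.6395 -0.1661  0.0895] phi -54.97 tilt [-1.e+00 -8.e-04  7.e-04] F [0.  0.2 0.2] w 0.806 q [-0.39  0.57  0.8   1.62 -0.44  1.13 -0.44]
   offset shares [ 0.523  0.003 -0.002] twist 0.0  mm [78.5  0.5 -0.3]
old 17.2 new 16.97
pole [ 640.8 -166.9] 35.1 was [ 639.3 -166.9] 35.0
```

View pics/full_pole.png

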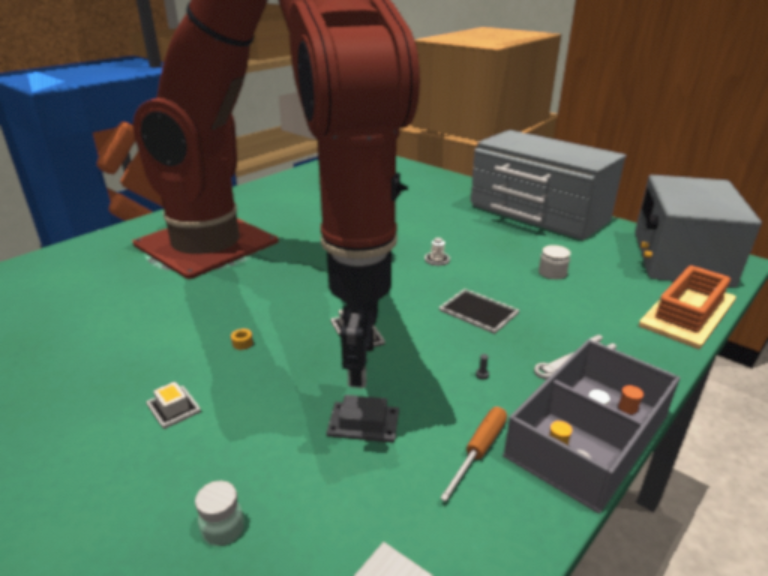

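>>> drive_tool(
  commands=[
    {"grip": 0.6, "offset": [0.2, 0, 0], "twist": 0},
    {"grip": 0.6, "offset": [0.35, 0, 0], "twist": 0},
    {"grip": 0.6, "offset": [0.45, 0, 0], "twist": 0},
    {"grip": 0.6, "offset": [0.52, 0, 0], "twist": 0},
    {"grip": 0.6, "offset": [0.52, 0, 0], "twist": 0},
  ],
)

```text
t: 31.48
tcp_pos: [0.6396, -0.166, 0.0115]
tcp_rot: [1.87, 0.592, -1.872]
force: [-0.2, 0.2, 0.2]
gripper_width: 0.799
```

```bash
python3 mv.py 0.6402 -0.1667 0.011 -55
```

```text
t 31.48 tcp [ 0.6396 -0.166   0.0115] phi -54.87 tilt [-1.e+00 -5.e-04  8.e-04] F [-0.2  0.2  0.2] w 0.799 q [-0.35  0.66  0.74  1.67 -0.51  1.01 -0.39]
   offset shares [ 0.003  0.006 -0.   ] twist 0.002  mm [ 0.5  0.9 -0.1]
```

>>> drive_tool(
  commands=[
    {"grip": 0.25, "offset": [0, 0, 0], "twist": 0},
    {"grip": 0.1, "offset": [0, 0, 0], "twist": 0},
    {"grip": -0.1, "offset": [0, 0, 0], "twist": 0},
    {"grip": -0.3, "offset": [0, 0, 0], "twist": 0},
    {"grip": -0.3, "offset": [0, 0, 0], "twist": 0},
  ],
  squeeze=110,
)

```text
t: 32.1
tcp_pos: [0.641, -0.167, 0.0139]
tcp_rot: [1.873, 0.59, -1.868]
force: [-0.4, -0.6, 9.1]
gripper_width: 0.503
```

```bash
python3 mv.py 0.6402 -0.1667 0.011 -55
```

```text
t 32.1 tcp [ 0.641  -0.167   0.0139] phi -54.88 tilt [-1.      0.0021 -0.0017] F [-0.4 -0.6  9.1] w 0.503 q [-0.35  0.66  0.74  1.67 -0.51  1.01 -0.39]
   offset shares [ 0.019 -0.004  0.003] twist 0.002  mm [ 2.9 -0.7  0.5]
```

>>> drive_tool(
  commands=[
    {"grip": -0.3, "offset": [-0.02, 0, 0], "twist": 0},
    {"grip": -0.3, "offset": [-0.06, 0, 0], "twist": 0},
    {"grip": -0.3, "offset": [-0.15, 0, 0], "twist": 0},
    {"grip": -0.3, "offset": [-0.3, 0, 0], "twist": 0},
    {"grip": -0.3, "offset": [-0.3, 0, 0], "twist": 0},
  ],
)

```text
t: 32.72
tcp_pos: [0.6416, -0.1668, 0.06]
tcp_rot: [1.874, 0.59, -1.866]
force: [0.1, -0.6, -6.5]
gripper_width: 0.506
```

```bash
python3 mv.py 0.5985 0.1755 0.06 -87.7; python3 -c "
from h import *
snap('scene','s12',1)
a=np.load('pics/s12.npy')[210:310,190:290]
cv2.imwrite('pics/c12.png',cv2.resize(a,(500,500),interpolation=2)[:,:,::-1])"
```

```text
t 32.73 tcp [ 0.6416 -0.1668  0.06  ] phi -54.86 tilt [-1.      0.0032 -0.0032] F [ 0.1 -0.6 -6.5] w 0.506 q [-0.38  0.6   0.78  1.65 -0.47  1.08 -0.42]
   offset shares [-0.003 -2.031 -1.078] twist 0.547  mm [  -0.4 -304.7 -161.7]
```

View pics/c12.png

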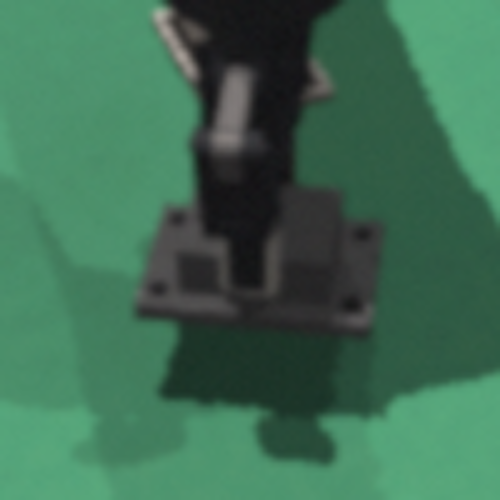

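The pole tip hangs level, about 45 mm above the table. Carrying it to the largest tray.

>>> drive_tool(
  commands=[
    {"grip": -0.3, "offset": [0, -0.2, -0.1], "twist": 0},
    {"grip": -0.3, "offset": [0, -0.4, -0.21], "twist": 0},
    {"grip": -0.3, "offset": [0, -0.6, -0.32], "twist": 0},
    {"grip": -0.3, "offset": [0, -0.7, -0.37], "twist": 0},
    {"grip": -0.3, "offset": [0, -0.7, -0.37], "twist": 0},
  ],
)

```text
t: 33.4
tcp_pos: [0.6247, -0.0467, 0.0567]
tcp_rot: [1.869, 0.595, -1.87]
force: [-0.2, -0.9, -6.2]
gripper_width: 0.511
```

>>> drive_tool(
  commands=[
    {"grip": -0.3, "offset": [0, -0.2, -0.1], "twist": 0.05},
    {"grip": -0.3, "offset": [0, -0.4, -0.21], "twist": 0.12},
    {"grip": -0.3, "offset": [0, -0.6, -0.32], "twist": 0.2},
    {"grip": -0.3, "offset": [0, -0.7, -0.37], "twist": 0.28},
    {"grip": -0.3, "offset": [0, -0.7, -0.37], "twist": 0.28},
  ],
)

```text
t: 34.02
tcp_pos: [0.6099, 0.0697, 0.0569]
tcp_rot: [2.047, 0.331, -2.048]
force: [-0.2, -0.7, -7.0]
gripper_width: 0.508
```

```bash
python3 mv.py 0.5985 0.1755 0.06 -87.7
```

```text
t 34.02 tcp [0.6099 0.0697 0.0569] phi -71.6 tilt [-1.e+00  5.e-04  2.e-04] F [-0.2 -0.7 -7. ] w 0.508 q [-0.84  0.54  0.85  1.78 -0.47  1.04 -1.07]
   offset shares [-0.021 -0.693 -0.151] twist 0.268  mm [  -3.2 -104.   -22.6]
```

>>> drive_tool(
  commands=[
    {"grip": -0.3, "offset": [-0.02, -0.2, -0.05], "twist": 0.05},
    {"grip": -0.3, "offset": [-0.02, -0.4, -0.1], "twist": 0.12},
    {"grip": -0.3, "offset": [-0.02, -0.6, -0.15], "twist": 0.2},
    {"grip": -0.3, "offset": [-0.02, -0.69, -0.15], "twist": 0.27},
    {"grip": -0.3, "offset": [-0.02, -0.69, -0.15], "twist": 0.27},
  ],
)

```text
t: 34.65
tcp_pos: [0.5989, 0.174, 0.0599]
tcp_rot: [2.201, 0.042, -2.201]
force: [0.4, -0.6, -7.1]
gripper_width: 0.512
```

>>> drive_tool(
  commands=[
    {"grip": -0.3, "offset": [0, 0, 0], "twist": 0},
    {"grip": -0.3, "offset": [0, 0, 0], "twist": 0},
  ],
)

```text
t: 34.9
tcp_pos: [0.599, 0.173, 0.0602]
tcp_rot: [2.203, 0.04, -2.202]
force: [-0.2, 0.3, -6.2]
gripper_width: 0.508
```

```bash
python3 mv.py 0.5985 0.1755 0.035 -87.7
python3 - <<'E'
from fit import *
s=ctrl.sense();ims={}
for c,x0,y0,w,h in(('scene',280,165,80,75),('top',170,120,70,70)):
    im=snap(c,c+'13',1);k=7 if c=='scene' else 3
    if c=='scene':k=6
    o=cv2.resize(im[y0:y0+h,x0:x0+w],None,fx=k,fy=k,interpolation=2)[:,:,::-1].copy()
    def dr(P,col): cv2.polylines(o,[np.int32((pj(c,P)-[x0-.5,y0-.5])*k)],True,col,1)
    p=s['tcp_pos'];M=R.from_rotvec(s['tcp_rot']).as_matrix();phi=np.arctan2(M[1,1],M[0,1])
    pose=(p[0],p[1],p[2]-.0139,phi+np.pi/2)
    dr(place(rect(.046,.031,.0),*pose),(0,0,255));dr(place(rect(.046,.031,.008),*pose),(0,0,255))
    dr(place(rect(.057,.042,.007),.5988,.1757,0,np.radians(2.2)),(255,0,0))
    ims[c]=o
a,b=ims['scene'],ims['top'];O=np.zeros((max(a.shape[0],b.shape[0]),a.shape[1]+b.shape[1],3),np.uint8);O[:a.shape[0],:a.shape[1]]=a;O[:b.shape[0],a.shape[1]:]=b
cv2.imwrite('pics/c13.png',O);print(O.shape)
E
```

```text
t 34.9 tcp [0.599  0.173  0.0602] phi -87.92 tilt [-1.e+00  4.e-04 -3.e-04] F [-0.2  0.3 -6.2] w 0.508 q [-1.03  0.58  0.91  1.75 -0.51  1.07 -1.48]
   offset shares [ 0.168 -0.017  0.003] twist -0.004  mm [25.2 -2.5  0.5]
(450, 690, 3)
```

View pics/c13.png

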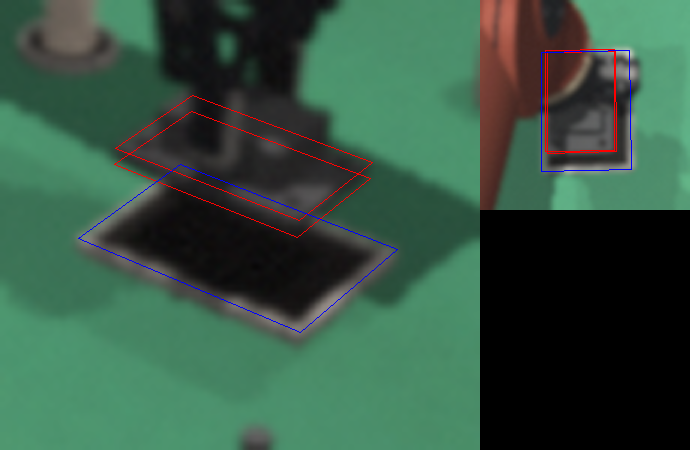

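>>> drive_tool(
  commands=[
    {"grip": -0.3, "offset": [0.08, -0.015, 0], "twist": 0},
    {"grip": -0.3, "offset": [0.15, -0.015, 0], "twist": 0},
    {"grip": -0.3, "offset": [0.19, -0.015, 0], "twist": 0},
    {"grip": -0.3, "offset": [0.19, -0.015, 0], "twist": 0},
    {"grip": -0.3, "offset": [0.19, -0.015, 0], "twist": 0},
  ],
)

```text
t: 35.62
tcp_pos: [0.5988, 0.177, 0.0317]
tcp_rot: [2.203, 0.041, -2.202]
force: [-0.5, -1.0, -6.3]
gripper_width: 0.507
```

```bash
python3 mv.py 0.5985 0.1755 0.0169 -87.7
python3 - <<'E'
from fit import *
s=ctrl.sense();c='scene';x0,y0,w,h,k=280,170,75,70,8
im=snap(c,c+'14',1)
o=cv2.resize(im[y0:y0+h,x0:x0+w],None,fx=k,fy=k,interpolation=2)
o=np.clip(o.astype(float)*1.8,0,255).astype(np.uint8)[:,:,::-1].copy()
def dr(P,col): cv2.polylines(o,[np.int32((pj(c,P)-[x0-.5,y0-.5])*k)],True,col,1)
p=s['tcp_pos'];M=R.from_rotvec(s['tcp_rot']).as_matrix();phi=np.arctan2(M[1,1],M[0,1])
pose=(p[0],p[1],p[2]-.0139,phi+np.pi/2)
dr(place(rect(.046,.031,.008),*pose),(0,0,255))
dr(place(rect(.054,.039,.007),.5988,.1757,0,np.radians(2.2)),(255,0,0))
cv2.imwrite('pics/c14.png',o)
E
```

```text
t 35.62 tcp [0.5988 0.177  0.0317] phi -87.86 tilt [-1.e+00  1.e-04 -4.e-04] F [-0.5 -1.  -6.3] w 0.507 q [-1.02  0.61  0.88  1.77 -0.55  1.03 -1.47]
   offset shares [0.099 0.01  0.002] twist -0.003  mm [14.8  1.5  0.3]
```

View pics/c14.png

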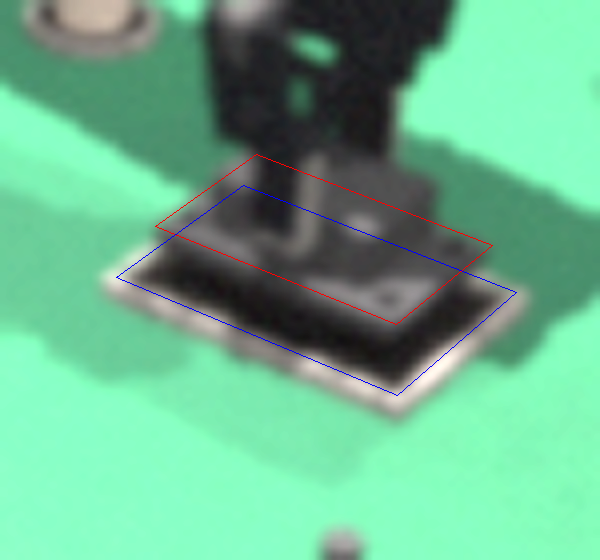

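The flange outline matches the prediction. Lowering.

>>> drive_tool(
  commands=[
    {"grip": -0.3, "offset": [0.04, 0.01, 0], "twist": 0},
    {"grip": -0.3, "offset": [0.08, 0.01, 0], "twist": 0},
    {"grip": -0.3, "offset": [0.09, 0.01, 0], "twist": 0},
    {"grip": -0.3, "offset": [0.09, 0.01, 0], "twist": 0},
  ],
)

```text
t: 36.17
tcp_pos: [0.5985, 0.1756, 0.0178]
tcp_rot: [2.202, 0.041, -2.203]
force: [-0.4, 0.2, -6.3]
gripper_width: 0.504
```

>>> drive_tool(
  commands=[
    {"grip": -0.3, "offset": [0.005, 0, 0], "twist": 0},
    {"grip": -0.3, "offset": [0.005, 0, 0], "twist": 0},
  ],
)

```text
t: 36.42
tcp_pos: [0.5986, 0.1757, 0.0173]
tcp_rot: [2.203, 0.041, -2.202]
force: [0.6, 0.2, -5.8]
gripper_width: 0.505
```

>>> drive_tool(
  commands=[
    {"grip": -0.3, "offset": [0.004, 0, 0], "twist": 0},
    {"grip": -0.3, "offset": [0.004, 0, 0], "twist": 0},
  ],
)

```text
t: 36.67
tcp_pos: [0.5987, 0.1757, 0.017]
tcp_rot: [2.203, 0.041, -2.202]
force: [-2.0, 0.5, -1.6]
gripper_width: 0.508
```

Contact is starting; a hair more, then let go.

>>> drive_tool(
  commands=[
    {"grip": -0.3, "offset": [0.003, 0, 0], "twist": 0},
    {"grip": -0.3, "offset": [0.003, 0, 0], "twist": 0},
  ],
)

```text
t: 36.92
tcp_pos: [0.5986, 0.1757, 0.0169]
tcp_rot: [2.203, 0.042, -2.203]
force: [-4.9, -0.7, 5.2]
gripper_width: 0.506
```

>>> drive_tool(
  commands=[
    {"grip": 0.1, "offset": [-0.001, 0, 0], "twist": 0},
    {"grip": 0.3, "offset": [-0.001, 0, 0], "twist": 0},
    {"grip": 0.5, "offset": [-0.001, 0, 0], "twist": 0},
    {"grip": 0.6, "offset": [-0.001, 0, 0], "twist": 0},
    {"grip": 0.6, "offset": [-0.001, 0, 0], "twist": 0},
  ],
)

```text
t: 37.55
tcp_pos: [0.5986, 0.1756, 0.0164]
tcp_rot: [2.203, 0.041, -2.202]
force: [-0.8, -0.8, 0.2]
gripper_width: 0.799
```

>>> drive_tool(
  commands=[
    {"grip": 0.6, "offset": [0, 0, 0], "twist": 0},
    {"grip": 0.6, "offset": [-0.1, 0, 0], "twist": 0},
    {"grip": 0.6, "offset": [-0.4, 0, 0], "twist": 0},
    {"grip": 0.6, "offset": [-0.8, 0, 0], "twist": 0},
    {"grip": 0.6, "offset": [-0.8, 0, 0], "twist": 0},
  ],
)

```text
t: 38.17
tcp_pos: [0.6015, 0.1756, 0.1421]
tcp_rot: [2.213, 0.044, -2.196]
force: [0.1, 0.1, -0.2]
gripper_width: 0.8
```

```bash
python3 mv.py 0.65 0.0 0.2 -87.7; python3 -c "
from h import *
snap('scene','s15',1.5);snap('top','t15',1.5)"
```

```text
t 38.17 tcp [0.6015 0.1756 0.1421] phi -87.9 tilt [-1.     -0.003  -0.0075] F [ 0.1  0.1 -0.2] w 0.8 q [-1.09  0.49  0.98  1.68 -0.44  1.2  -1.54]
   offset shares [-0.387  1.181 -0.283] twist -0.003  mm [-58.1 177.1 -42.5]
```

View pics/s15.png

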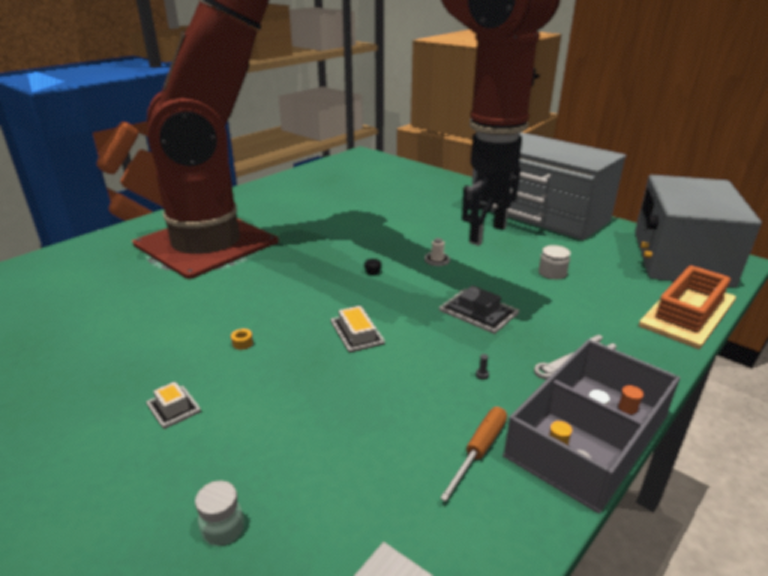

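View pics/t15.png

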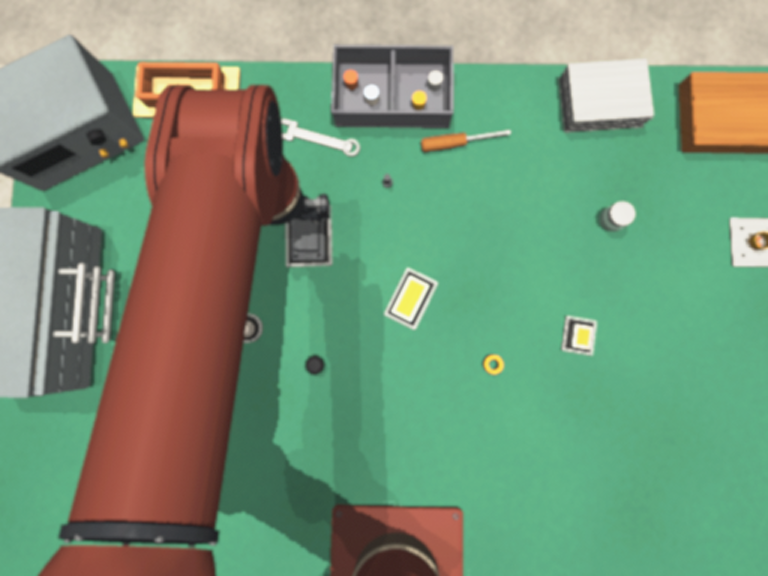

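All four pieces look seated. A numeric check before handing in:

```bash
cat > chk.py <<'E'
from fit import *
ims={'scene':np.load('pics/s15.npy'),'top':np.load('pics/t15.npy')}
# pieces: fit piece-in-tray with tray fixed as seen
TR={'short':(.4197,-.3274,171.1,.028,.024),'long':(.4834,-.0188,154.2,.045,.028),'pole':(.5988,.1757,2.2,.054,.039),'round':(.4236,.2818,0,0,0)}
def rend(c,n,q,box):
    x,y,w,a,b=TR[n];L=np.zeros(((box[3]-box[2])*S,(box[1]-box[0])*S),np.uint8)
    tp=(x+q[3]*.01,y+q[4]*.01,0,np.radians(w))
    if n=='round': o=lambda z:circ(.026,z);i=lambda z:circ(.023,z)
    else: o=lambda z:rect(a+.003,b+.003,z);i=lambda z:rect(a,b,z)
    prism(L,c,o(0),o(.007),tp,(1,2),box);fill(L,pj(c,place(i(.007),*tp)),8,box)
    p=(tp[0]+q[0]*.01,tp[1]+q[1]*.01,.003,np.radians(w)+q[2])
    if n=='pole':
        prism(L,c,rect(.046,.031,0),rect(.046,.031,.008),p,(10,11),box);prism(L,c,rect(.030,.023,.008),rect(.030,.023,.030),p,(16,17),box)
    elif n=='round':
        for r,z0,z1,l in((.014,0,.005,24),(.013,.005,.038,26),(.008,.038,.044,28)): prism(L,c,circ(r,z0),circ(r,z1),p,(l,l+1),box)
    else:
        A,B=(.020,.016) if n=='short' else (.037,.020)
        prism(L,c,rect(A,B,0),rect(A,B,.024),p,(10,11),box);fill(L,pj(c,place(rect(A-.0045,B-.0045,.024),*p)),16,box)
    return L
B={'short':{'scene':(94,138,247,291),'top':(366,406,203,243)},'long':{'scene':(212,262,198,236),'top':(247,301,171,225)},'pole':{'scene':(288,350,185,225)},'round':{'scene':(275,307,150,182)}}
for n in B:
  for c in B[n]:
    f=lambda q:resid(rend(c,n,q,B[n][c]),ims[c],B[n][c],range(30))[0]
    r=minimize(f,np.zeros(5),method='Powell',options=dict(xtol=1e-3,ftol=1e-5,maxiter=8))
    print(n,c,'piece-tray mm',np.round(r.x[:2]*10,1),'yaw',np.degrees(r.x[2]).round(1),'tray shift mm',np.round(r.x[3:]*10,1),round(r.fun,1))
for n,c,u in(('knob','scene',(248,178)),('bush','scene',(161,225)),('knob','top',(210,243)),('bush','top',(329,243))):
    a=np.load('pics/%s0.npy'%c);b=ims[c];x,y=u
    r=cv2.matchTemplate(b[y-20:y+20,x-20:x+20],a[y-12:y+12,x-12:x+12],cv2.TM_CCOEFF_NORMED);_,v,_,l=cv2.minMaxLoc(r);print(n,c,'shift px',(l[0]-8,l[1]-8),round(v,3))
E
python3 chk.py
```

```text
short scene piece-tray mm [-1.8  0.5] yaw 0.2 tray shift mm [-0.8  0.1] 10.8
short top piece-tray mm [-2.2  0.4] yaw -0.1 tray shift mm [0.2 0. ] 14.0
long scene piece-tray mm [-1.8  0.4] yaw -0.2 tray shift mm [-0.1  0.6] 11.7
long top piece-tray mm [-1.3  1.2] yaw -0.2 tray shift mm [-0.1 -0.2] 13.4
pole scene piece-tray mm [0.8 2.3] yaw -0.8 tray shift mm [ 0. -0.] 17.1
round scene piece-tray mm [10.7 30. ] yaw 952.3 tray shift mm [ -3.7 -37. ] 19.6
knob scene shift px (0, 0) 0.903
bush scene shift px (0, 0) 1.0
knob top shift px (0, 0) 0.962
bush top shift px (0, 0) 0.998
```

The round-tray fit diverged, probably because of the shadow. I'll check the insulator by a bounded fit on both pictures and an overlay.

```bash
sed -n '1,/^B=/p' chk.py > chk2.py
cat >> chk2.py <<'E'
box=(277,305,155,180)
for nm in('s6','s15'):
    ims['scene']=np.load('pics/%s.npy'%nm)
    f=lambda q:resid(rend('scene','round',(q[0],q[1],0,q[2],q[3]),box),ims['scene'],box,range(30))[0]
    from scipy.optimize import differential_evolution as DE
    r=DE(f,[(-1.2,1.2)]*2+[(-.3,.3)]*2,maxiter=25,popsize=10,seed=1)
    print(nm,np.round(r.x*10,1),round(r.fun,1))
    im=ims['scene'];k=12;x0,y0=270,145
    o=cv2.resize(im[y0:y0+40,x0:x0+40],None,fx=k,fy=k,interpolation=2)[:,:,::-1].copy()
    def dr(P,col): cv2.polylines(o,[np.int32((pj('scene',P)-[x0-.5,y0-.5])*k)],True,col,1)
    dr(place(circ(.026,.007),.4236,.2818,0,0),(255,0,0))
    p=(.4236+r.x[2]*.01+r.x[0]*.01,.2818+r.x[3]*.01+r.x[1]*.01,.003,0)
    dr(place(circ(.013,.038),*p),(0,0,255));dr(place(circ(.014,0),*p),(0,0,255));dr(place(circ(.008,.044),*p),(0,255,255))
    cv2.imwrite('pics/ins_%s.png'%nm,o)
a=cv2.imread('pics/ins_s6.png');b=cv2.imread('pics/ins_s15.png');cv2.imwrite('pics/ins_both.png',cv2.resize(np.hstack([a,b]),(800,400)))
E
python3 chk2.py
```

```text
s6 [ 5.5 -7.6 -1.6  1.7] 19.1
s15 [-0.3  5.6 -0.9 -2.3] 20.3
```

View pics/ins_both.png

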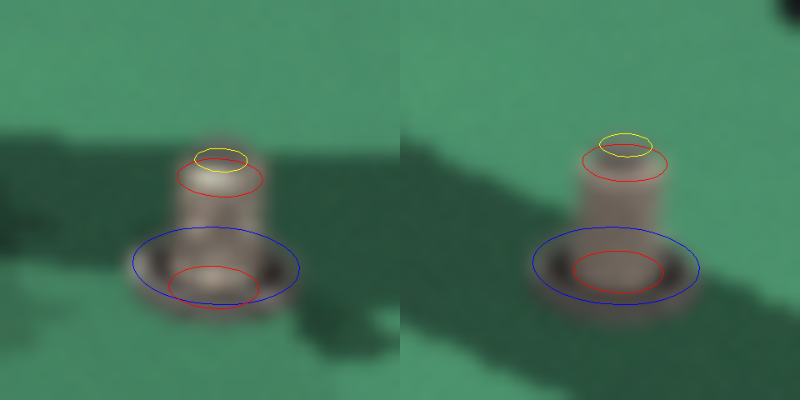

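In the picture the insulator is upright and laterally centred, but both fits are poor because of the shadow. I'll move the arm aside for a clear top view.

>>> drive_tool(
  commands=[
    {"grip": 0.6, "offset": [-0.4, 0, 0], "twist": 0},
    {"grip": 0.6, "offset": [-0.5, 0.3, 0], "twist": 0},
    {"grip": 0.6, "offset": [-0.5, 0.7, 0], "twist": 0},
    {"grip": 0.6, "offset": [-0.5, 1, 0], "twist": 0},
    {"grip": 0.6, "offset": [-0.5, 1, 0], "twist": 0},
  ],
)

```text
t: 38.9
tcp_pos: [0.6032, 0.0207, 0.2109]
tcp_rot: [2.204, 0.032, -2.207]
force: [-0.8, 1.1, -0.7]
gripper_width: 0.799
```

>>> drive_tool(
  commands=[
    {"grip": 0.6, "offset": [0, 0.5, 0], "twist": 0},
    {"grip": 0.6, "offset": [0, 1, 0], "twist": 0},
    {"grip": 0.6, "offset": [0, 1, 0], "twist": 0},
    {"grip": 0.6, "offset": [0, 1, 0], "twist": 0},
    {"grip": 0.6, "offset": [0, 1, 0], "twist": 0},
  ],
)

```text
t: 39.52
tcp_pos: [0.6099, -0.1222, 0.2105]
tcp_rot: [2.2, 0.044, -2.204]
force: [-0.3, 1.4, -0.9]
gripper_width: 0.799
```

```bash
python3 mv.py 0.65 0.0 0.2 -87.7
python3 - <<'E'
from h import *
snap('scene','s16',1);snap('top','t16',1)
E
sed -i "s/for nm in.*/for nm in ('16',):/; s/^    ims\['scene'\]=np.load.*/    ims={c:np.load('pics\/%s16.npy'%c[0]) for c in('scene','top')}/" chk2.py
sed -i "s/^    f=lambda.*/    tb=(153,181,203,231)\n    f=lambda q:resid(rend('top','round',(q[0],q[1],0,q[2],q[3]),tb),ims['top'],tb,range(30))[0]+resid(rend('scene','round',(q[0],q[1],0,q[2],q[3]),box),ims['scene'],box,range(30))[0]/; /^a=cv2.imread/d" chk2.py
python3 chk2.py
python3 - <<'E'
import numpy as np,cv2
a=cv2.imread('pics/ins_16.png');a=cv2.resize(a,(400,400))
b=np.load('pics/t16.npy')[195:240,145:190,::-1];b=cv2.resize(b,(400,400),interpolation=2)
cv2.imwrite('pics/c16.png',np.hstack([a,b]))
E
```

```text
t 39.52 tcp [ 0.6099 -0.1222  0.2105] phi -87.76 tilt [-1.0e+00 -7.0e-04  1.4e-03] F [-0.3  1.4 -0.9] w 0.799 q [-0.65  0.44  1.05  1.6  -0.39  1.33 -1.08]
   offset shares [ 0.07  -0.804 -0.299] twist -0.001  mm [  10.6 -120.6  -44.9]
16 [-2.4  1.9  0.4  0.2] 22.4
```

View pics/c16.png

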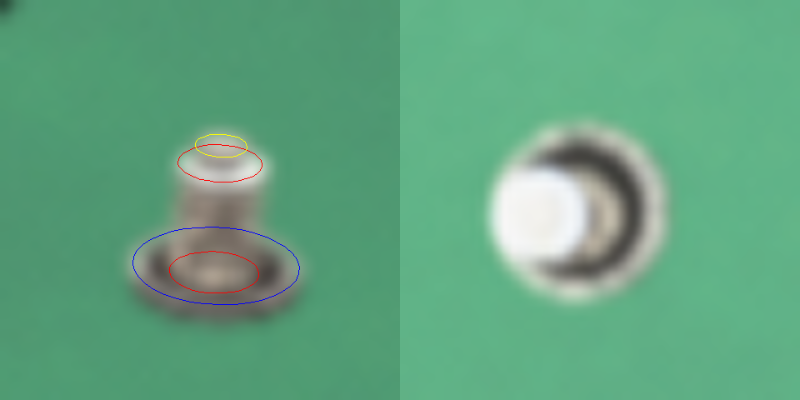

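The clear views put the insulator about 3 mm off the tray's centre and upright. Every piece is seated and the arm is clear, so I'm letting the arm settle and handing in.

>>> drive_tool(
  commands=[
    {"grip": 0.6, "offset": [0, 0, 0], "twist": 0},
    {"grip": 0.6, "offset": [0, 0, 0], "twist": 0},
    {"grip": 0.6, "offset": [0, 0, 0], "twist": 0},
  ],
)

```text
t: 40.0
tcp_pos: [0.6098, -0.1239, 0.2114]
tcp_rot: [2.202, 0.042, -2.202]
force: [0.8, -0.1, -0.2]
gripper_width: 0.797
```

```bash
python3 -c "
from cell import ctrl
print(ctrl.close_job())"
```

```text
the job is handed in; nothing more can be done
None
```

I took the stack apart from the top down and set the insulator, short spacer, long spacer and pole tip each in its own tray. I handed in at about t = 40 s. The hand-in reports no verdict.

**Piece positions:** the last picture fits put each piece this far from its tray's centre (limit 13 mm):

| Piece | Offset from tray centre | View |
|---|---|---|
| Insulator | about 3 mm | scene and top together |
| Short spacer | about 2 mm | each view |
| Long spacer | about 2 mm | each view |
| Pole tip | about 2.5 mm | scene only (arm in the way from above) |

The two spacers and the pole tip are turned with their trays to within 1°. All four pieces look flat and upright in the pictures.

**Knob and bush:** template matching showed no shift (0 px) in either view.

**Arm:** it was clear of everything, at about 0.21 m, with the force reading at noise level.

**Checks that failed or disagreed:**
- The first three fits for the insulator were bad because of the arm's shadow. I moved the arm aside and a new fit from both views gave the 3 mm above.
- Joint 3 came within 0.01 rad of its limit over the middle tray, but no reading showed it past.

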